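# Wedge the sprung catch and take the battery pack out of its leaning dock

### The job

Push the wooden wedge, thin end first, between the fence and the sprung catch on the charging dock until the catch is held fully clear of the battery pack, and let go so that the wedge alone holds it. Then pull the pack out of its leaning cradle and stand it upright in the white tray without dropping it. Leave the wedge holding the catch open for the next pack, and do not disturb the jar, wash bottle and tube rack standing nearby.

Things in the scene. Friction and masses are not known exactly. Their poses are not given: they have to be found in the camera images.
- dock: Charging dock fixed on the bench: aluminium deck 165 x 315 mm, 6 mm thick. Origin on the bench; dock x points away from the robot, y to the left, z up. An open grey cradle on it leans 35 degrees towards -x and holds the battery pack; left of it are a fence and a sprung catch; a carrying bar spans it all.
- bar_mid (a point): Middle of the dock's dark round carrying bar, 16 mm thick, centre line 240 mm above the bench, 292 mm long along dock y with a post at each end. It hangs right over the docked pack's handle, 120 mm above its grip point and 5 mm beyond it, so a gripper pointing straight down at the handle meets it: come in tilted, along the pack's axis.
- dock_gap (a point): Robot-side mouth of the gap between fence and catch: on the fence's face, 30 mm above the bench; axes as the dock. The fixed fence runs 70 mm to +x, its flat face looks to +y, top 50 mm above the bench. 16 mm away to +y (catch closed) is the flat face of the catch's steel block, 14 mm thick, top 54 mm. The deck under the gap is 6 mm high and begins at this mouth; nearer the robot is bare bench.
- catch (a joint): Sprung catch of the dock, slides along dock +y: 0 = closed, 0.022 m = end of travel. A spring closes it (3 N closed, about 6 N at 15 mm); it shuts when let go. The block at the gap carries, over the fence, a 22 mm wide, 10 mm thick nose that lies 1.5 mm above the pack's left shoulder and overlaps it by 10 mm: the pack is free from 0.012 m on.
- wedge_tail (a point): Wooden wedge, 130 mm long, 46 mm high; centre of its tail, half-way up; x to the thin end. Tail 50 mm long, 20 wide (x -25 to 25), gripped from above across y. Then parallel, 30 wide (x 25 to 55, y -15 to 15), then tapering to 6 mm at x = 105: flank y = -15 is straight (goes along the fence), the +y flank slopes. Parallel part in the gap: catch 14 mm open, held by friction. 90 g.
- pack_handle (a point): Grip point on the black handle of the grey battery pack (0.25 to 0.5 kg), 112 mm from its foot; z along the pack to the handle's end, y along its broad side. Body 40 x 60 x 75 mm (x, y, z), then handle 24 x 30 mm, 60 long (23 mm past this point, 37 mm down to the shoulder). Docked, z leans 35 degrees to dock -x, y = dock y; it leaves only along z, 55 mm deep, with 2 to 3 mm of play.
- pack_foot (a point): Centre of the pack's flat underside (40 x 60 mm); axes as pack_handle.
- tray: White shallow plastic tray fixed on the bench, 160 x 160 mm, rim 16 mm high, walls 4 mm thick, inner floor 4 mm above the bench. Origin at the centre of its underside. It stands at the left or the right, the wedge on the other side.
- jar: Bystander: jar with steel lid, 76 mm across, 90 mm high; origin at its underside.
- wash_bottle: Bystander: white bottle, 64 mm across, 150 mm high; origin at its underside.
- tube_rack: Bystander: rack with capped tubes, 70 x 130 mm, 95 mm high; origin at its underside.
There are look-alikes about, which are no part of the job. What is shaped like the part that bears pack_handle but green, purple or red is not meant.

How it is judged:
By the outcome, as a careful person would: the job done as asked, in the order asked, and still so for the second after the job is handed in, with the robot touching nothing.
It also fails if it takes over 72 s, if anything falls off the work surface, if the arm or the gripper's body presses on something with over 40 N, if the wrist force passes 120 N, or if a joint passes its speed limit or range.

### The arm

A 6-joint arm with a two-finger parallel gripper is mounted at the origin on the work surface. World frame = base frame: x ahead of the robot, y to its left, z up, the work surface at z = 0. Lengths are in m, angles in rad, forces in N, time in s.
With the tool pointing down it reaches from about 0.325 to 1 m from the base axis. Payload 5.1 kg.
Tool frame: the origin (TCP) lies at the very end of the fingers, on their centre line; the grasp point (between the pads) lies 19 mm behind it; z points along the fingers, y is the direction in which the jaws open and shut (so a half turn about z gives the same grasp; the last joint's range is limited). The gripper opens to 85 mm and grips with 20 to 120 N. Pads are 22 mm wide; open, the fingers measure 114 mm over their backs; the gripper's body (76 mm by 85 mm) begins 54 mm behind the grasp point. The pads swing forward as they close: fully open they stand 13 mm farther back than shut.
Start: joints at [1.135, 0.124, 1.65, -0, 1.367, -0.083], TCP at [0.225, 0.61, 0.231] pointing down, gripper open.
Joint ranges: [-2.61, 2.61], [-1.02, 2.33], [0.03, 2.71], [-1.35, 4.49], [0.32, 2.68], [-2.91, 2.91]. Speed limits (rad/s): [2.57, 2.57, 3.14, 3.14, 3.14, 3.14].

### API

Orientations are given as a unit quaternion [x, y, z, w].
In Python, from bench import ctrl, read_camera, camera_model gives the robot as it stands.
- The arm moves only by the tool move_arm, never from a script. Its argument "plan" is a list of rows, each a list of 5 numbers: the shift along the world's x, y, z in cm, then the turn about the world's z in degrees, then the opening, from -1 (shut) to 1 (fully open), so that 0 is half open. In form: [[dx, dy, dz, spin, fingers], ...]. A call has 1 to 20 rows; each row shifts and turns the commanded pose from where the row before left it; what a row does not reach is not made up. A row lasts 1/10 s, in which the tool goes at most 50 mm and 8.59 degrees, less where a joint would pass 70% of its speed; a pose out of reach is approached as far as the arm can. A call is refused whole if a number of a shift passes 5 or a number of a turn 8.59, either way. A call with a gripper value outside its range is refused whole. The fingers move at their own pace and stop on an object; "newtons" is the grip in N (left out, the last holds). Time passes only in rows, so rows that do not move let the fingers close. It gives the time, the measured TCP pose, the force and the opening at its end, in the units of the state.
- ctrl.sense(): the state, without advancing time (a new reading comes with each control period).
- read_camera(name): name is "side" or "top"; returns (picture, depth): 384x512x3 uint8, blue, green, red; 384x512 float32, m along the optical axis (not along the pixel's ray), 0 where there is no reading.
- camera_model(name): a dict with "fx", "fy", "cx", "cy" (pixels), "T" (4x4, takes a point from camera to world coordinates). Camera axes: x right, y down, z forward; pixel columns grow to the right and rows downward; lengths in m; the calibration is good to about 2 mm. A picture is of the moment at which its call begins. camera_model takes no time and is no camera call.
- ctrl.finish_job(): hands the job in, once; it reports no verdict.
The state is a dict: "time_s": time; "joints": joint angles; "qd": joint speeds; "tau": joint torques, N m; "position": TCP position; "orientation": TCP orientation; "wrist_force": force on the tool from outside, world axes, zero at the start; "ft_torque": the same for the moment, N m; "opening": opening from 0.0 (shut) to 1.0 (fully open).
Only numpy, scipy, OpenCV 4.12 (cv2) and the standard library are available. Lean on these libraries where they do the work, as an engineer would, in place of code of your own. Each camera call takes 0.05 s, during which the arm holds its last target.

## Working session

There is one attempt and no reset: what is moved stays moved. The work goes in short steps, Python scripts to look and compute and a tool call to move; the robot and the scene stay as the last step left them, time stands still between calls to the robot, and variables do not carry over. Pictures are saved under pics/ and viewed, and the job is handed in when it is done.

Besides the shell and the picture viewer there is one more tool, called after "Emit:" as a command line: name --pt "numbers of a row" for each row, then --argument value for the rest. move_arm: Moves the arm, as the interface text tells. Its arguments: {"type":"object","properties":{"plan":{"type":"array","items":{"type":"array","items":{"type":"number"}}},"newtons":{"type":"number"}},"required":["plan"]}

```bash
ls -la; mkdir -p pics
python3 - <<'E'
from bench import ctrl, read_camera, camera_model
import cv2,numpy as np
print(ctrl.sense())
for n in("side","top"):
    im,d=read_camera(n); cv2.imwrite(f"pics/{n}0.png",im); np.save(f"pics/{n}0.npy",d)
    m=camera_model(n); print(n,{k:np.round(v,4).tolist() for k,v in m.items()})
E
```

```text
total 12
drwxr-xr-x  3 agent agent 4096 Dec  6 06:38 .
drwxr-xr-x 23 root  root  4096 Dec  6 06:38 ..
drwxr-xr-x  2 agent agent 4096 Dec  6 06:38 pics
{'time_s': 0.0, 'joints': array([ 1.13540119e+00,  1.24503967e-01,  1.65168394e+00,  3.91911699e-06,
        1.36751705e+00, -8.26171218e-02]), 'qd': array([-0.00027615,  0.00022056, -0.00039319,  0.00064824,  0.00056862,
       -0.00055832]), 'tau': array([-2.42873066e-03, -4.23610389e+01, -3.65443754e+01, -2.59404787e-04,
        7.03664133e-03, -1.03183361e-06]), 'position': array([0.22435331, 0.60939319, 0.23004789]), 'orientation': array([ 1.75476056e-01,  9.84483133e-01, -1.02043326e-03, -2.72356569e-04]), 'wrist_force': array([-0.05550572, -0.3392688 ,  0.2546588 ]), 'ft_torque': array([-0.03194028, -0.00201006,  0.01224926]), 'opening': 1.0026601371832338}
side {'fx': 374.2556, 'fy': 374.2556, 'cx': 257.8959, 'cy': 193.7741, 'T': [[0.8907, -0.3476, 0.2931, 0.2296], [-0.4544, -0.7023, 0.548, -0.5665], [0.0153, -0.6213, -0.7834, 0.9332], [0.0, 0.0, 0.0, 1.0]]}
top {'fx': 366.4538, 'fy': 366.4538, 'cx': 262.0902, 'cy': 190.2168, 'T': [[0.0268, -0.9964, 0.0801, 0.4772], [-0.9995, -0.0278, -0.012, -0.0033], [0.0141, -0.0798, -0.9967, 1.0459], [0.0, 0.0, 0.0, 1.0]]}
```

View pics/side0.png

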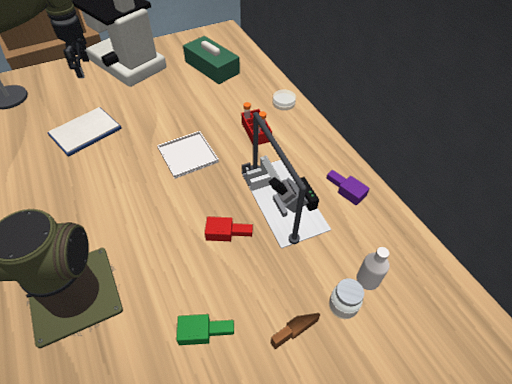

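View pics/top0.png

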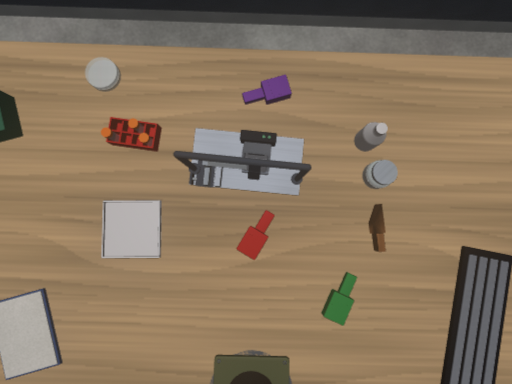

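The side view shows the dock with its bar at (280,170), the tray at (188,153) and the wedge at (296,328). The top view shows the dock at (247,161), the tray at (131,229) and the wedge at (379,228). The red (255,235), green (342,298) and purple (268,90) packs are look-alikes. The grey pack with the black handle, in the cradle at (256,160), is the one meant. I'll enlarge to confirm it.

```bash
cat > h.py <<'E'
import numpy as np, cv2
from bench import ctrl, read_camera, camera_model
def grab(n,tag):
    im,d=read_camera(n); cv2.imwrite(f"pics/{n}{tag}.png",im); np.save(f"pics/{n}{tag}.npy",d); return im,d
def load(n,tag): return cv2.imread(f"pics/{n}{tag}.png"),np.load(f"pics/{n}{tag}.npy")
def ray(n,u,v):
    m=camera_model(n);T=np.array(m["T"]); c=np.array([(u-m["cx"])/m["fx"],(v-m["cy"])/m["fy"],1.]); return T[:3,3],T[:3,:3]@c
def onz(n,u,v,z):
    o,r=ray(n,u,v); return o+r*(z-o[2])/r[2]
def dep(n,d,u,v):
    o,r=ray(n,u,v); return o+r*d[int(round(v)),int(round(u))]
def cloud(n,d):
    m=camera_model(n);T=np.array(m["T"]);v,u=np.mgrid[:384,:512]
    c=np.stack([(u-m["cx"])/m["fx"],(v-m["cy"])/m["fy"],np.ones_like(u)],-1)*d[...,None]
    return c@T[:3,:3].T+T[:3,3]
def proj(n,p):
    m=camera_model(n);T=np.linalg.inv(np.array(m["T"]));c=T[:3,:3]@np.asarray(p,float)+T[:3,3]
    return m["fx"]*c[0]/c[2]+m["cx"],m["fy"]*c[1]/c[2]+m["cy"]
def crop(n,tag,u0,v0,u1,v1,k,out):
    im=cv2.imread(f"pics/{n}{tag}.png")[v0:v1,u0:u1]; cv2.imwrite(f"pics/{out}.png",cv2.resize(im,None,fx=k,fy=k,interpolation=cv2.INTER_CUBIC))
E
python3 - <<'E'
from h import *
crop("top","0",170,115,325,205,5,"c_top0")
crop("side","0",220,90,350,250,4,"c_side0")
crop("top","0",340,110,420,260,4,"c_wedge0")
for n in("top","side"):
    im,d=load(n,"0"); P=cloud(n,d)
    print(n)
    if n=="top":
        for u,v in [(131,229),(104,203),(159,203),(159,256),(104,256),(379,215),(379,240),(382,173),(379,129),(133,134),(247,161),(194,132),(303,138),(298,192),(191,187)]:
            print(u,v,P[v,u].round(3))
E
```

```text
top
131 229 [0.441 0.35  0.004]
104 203 [0.512 0.425 0.016]
159 203 [0.516 0.272 0.015]
159 256 [0.37  0.264 0.019]
104 256 [0.364 0.421 0.003]
379 215 [ 0.477 -0.003  1.046]
379 240 [ 0.431 -0.337  0.046]
382 173 [ 0.609 -0.332  0.084]
379 129 [ 0.711 -0.302  0.149]
133 134 [0.704 0.346 0.043]
247 161 [0.605 0.022 0.249]
194 132 [ 0.725  0.186 -0.   ]
303 138 [ 0.716 -0.13   0.002]
298 192 [ 0.559 -0.118  0.005]
191 187 [ 0.565  0.187 -0.   ]
side
```

View pics/c_top0.png

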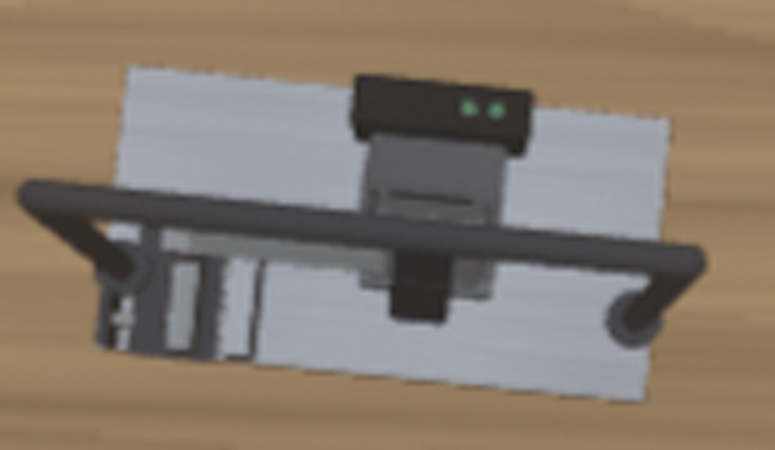

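View pics/c_side0.png

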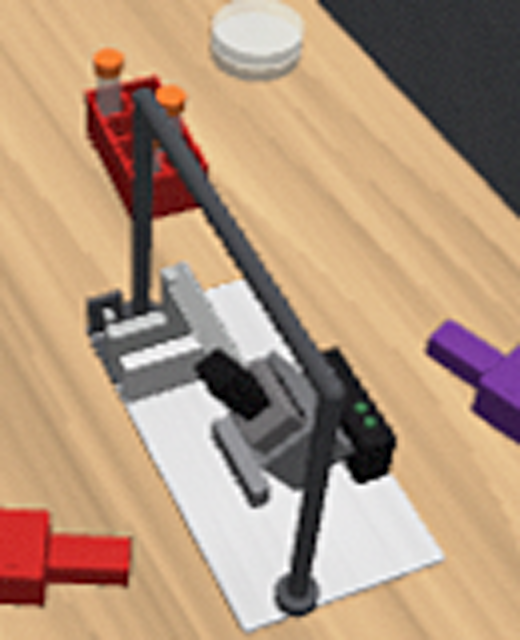

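View pics/c_wedge0.png

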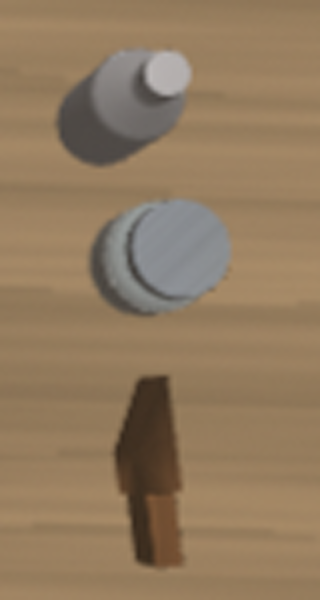

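The crops confirm that the docked pack is grey with a black handle at top (251,170). It sits under the bar, with the fence and catch at its left, near top (205,175). Next I'll measure the deck axes, fence, wedge and handle.

Run:
```python
from h import *
c=[onz("top",u,v,.006) for u,v in[(195.6,128.4),(303.6,138.6),(299,195)]]
for p in c: print(p.round(4))
e=c[0]-c[1]; print("deck len",np.linalg.norm(e[:2]),np.linalg.norm((c[1]-c[2])[:2]))
yaw=np.arctan2(e[1],e[0])-np.pi/2; print("yaw deg",np.degrees(yaw))
yw2=np.arctan2(*(c[1]-c[2])[[1,0]]); print(np.degrees(yw2))
# bar points
im,d=load("top","0");P=cloud("top",d)
m=(P[...,2]>.225)&(P[...,2]<.26)&(P[...,0]>.5)&(P[...,0]<.8)&(abs(P[...,1])<.2)
q=P[m];print("bar n",len(q),q.mean(0).round(4)); vx,vy,x0,y0=cv2.fitLine(q[:,:2].astype(np.float32),cv2.DIST_L2,0,.01,.01).ravel(); print("bar yaw",np.degrees(np.arctan2(-vx/np.sign(vy),abs(vy))), q[:,1].min(),q[:,1].max())
np.set_printoptions(linewidth=250,suppress=True)
# dock frame map from both cams
R=np.array([[np.cos(yaw),np.sin(yaw)],[-np.sin(yaw),np.cos(yaw)]])
mid=(c[0]+c[2])[:2]/2; print("deck centre",mid)
for n in("top","side"):
    im,d=load(n,"0");P=cloud(n,d); L=(P[...,:2]-mid)@R.T
    print(n)
    for lo,hi in((.044,.051),(.051,.058),(.058,.075)):
        m=(P[...,2]>lo)&(P[...,2]<hi)&(L[...,0]>-.1)&(L[...,0]<.02)&(L[...,1]>.05)&(L[...,1]<.2)
        H,_,_=np.histogram2d(L[m][:,0],L[m][:,1],bins=[np.arange(-.1,.03,.01),np.arange(.04,.2,.005)])
        print(lo,hi);print(H.astype(int))
```

```text
[0.7339 0.1803 0.006 ]
[ 0.7134 -0.1315  0.006 ]
[ 0.5501 -0.1212  0.006 ]
deck len 0.31248397819948864 0.16368895252542484
yaw deg -3.755322690903124
-3.5829213157980053
bar n 992 [0.6055 0.0323 0.2459]
bar yaw -4.128703 -0.11971264906681456 0.1836676943348414
deck centre [0.64199571 0.02954324]
top
0.044 0.051
[[0 0 0 0 0 0 0 0 0 0 0 0 0 0 0 0 0 0 0 0 0 0 0 0 0 0 0 0 0 0 0]
 [0 0 0 0 0 1 2 0 0 0 0 0 0 0 0 0 0 0 0 0 0 0 1 0 0 0 0 0 0 0 0]
 [0 0 0 0 0 3 7 5 0 0 0 0 1 0 0 0 0 0 0 0 0 8 1 0 0 0 0 0 0 0 0]
 [0 0 0 0 0 5 4 5 3 0 0 2 0 1 0 0 0 0 0 0 0 6 0 0 0 0 0 0 0 0 0]
 [0 0 0 0 0 3 6 5 1 0 0 3 1 1 1 0 0 0 0 0 1 6 2 0 0 0 0 0 0 0 0]
 [0 0 0 0 0 2 4 5 1 0 0 2 0 0 1 0 0 0 0 0 1 0 0 0 0 0 0 0 0 0 0]
 [0 0 0 0 0 6 3 4 2 0 0 4 0 1 0 0 0 0 0 3 0 0 0 0 0 0 0 0 0 0 0]
 [0 0 0 0 0 0 0 2 0 0 0 0 0 0 0 0 0 0 0 0 0 0 0 0 0 0 0 0 0 0 0]
 [0 0 0 0 0 0 0 0 0 0 0 0 0 0 0 0 0 0 0 0 0 0 0 0 0 0 0 0 0 0 0]
 [0 0 0 0 0 0 0 0 0 0 0 0 0 0 0 0 0 0 0 0 0 0 0 0 0 0 0 0 0 0 0]
 [0 0 0 0 0 0 0 0 0 0 0 0 0 0 0 0 0 0 0 0 0 0 0 0 0 0 0 0 0 0 0]
 [0 0 0 0 0 0 0 0 0 0 0 0 0 0 0 0 0 0 0 0 0 0 0 0 0 0 0 0 0 0 0]]
0.051
[... 3636 characters left out ...]
 0  0  0  0  0  0  0  0  0]
 [ 0  0  0  0  0  0  0  0  0  0  0  0  0  0  0  0  0  0  0  3  6  1  1  0  0  0  0  0  0  0  0]
 [ 0  0  0  0  0  0  0  0  0  0  0 10  3  3  0  0  0  0  0  1  5  1  0  0  0  0  0  0  0  0  0]
 [ 0  0  0  0  0  0  0  0  0  0  0  1  1  0  0  0  0  0  0  0  0  1  0  0  0  0  0  0  0  0  0]
 [ 0  0  0  0  0  0  0  0  0  0  0  0  0  0  0  0  0  0  0  0  0  0  0  0  0  0  0  0  0  0  0]
 [ 0  0  0  0  0  0  0  0  0  0  0  0  0  0  0  0  0  0  0  0  0  0  0  0  0  0  0  0  0  0  0]
 [ 0  0  0  0  0  0  0  0  0  0  0  0  0  0  0  0  0  0  0  0  0  0  0  0  0  0  0  0  0  0  0]
 [ 0  0  0  0  0  0  0  0  0  0  0  0  0  0  0  0  0  0  0  0  0  0  0  0  0  0  0  0  0  0  0]]
```

Run:
```python
from h import *
crop("top","0",180,145,250,195,10,"c_gap0")
crop("side","0",235,145,295,205,10,"c_gaps0")
```

```text
(no output)
```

View pics/c_gap0.png

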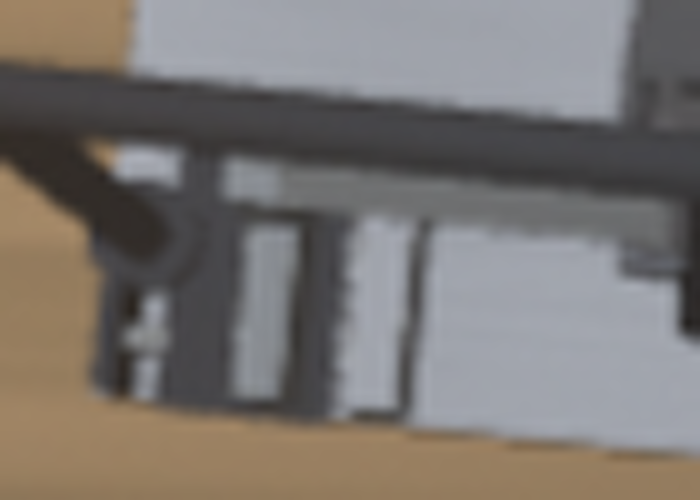

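View pics/c_gaps0.png

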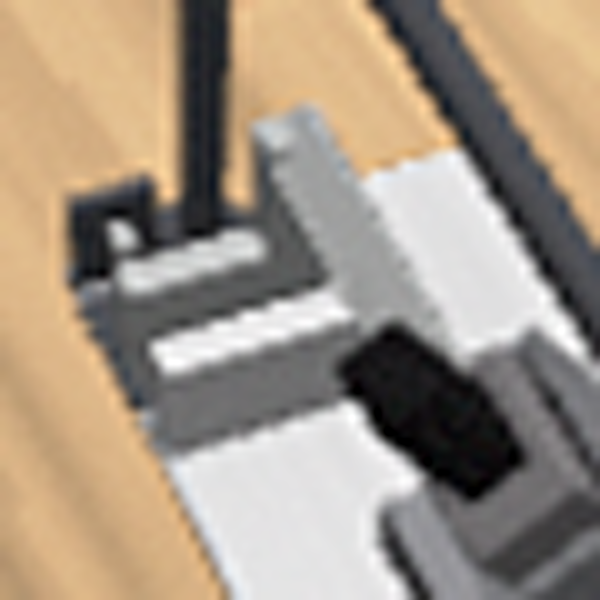

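Run:
```python
from h import *
np.set_printoptions(suppress=True,precision=4)
im,d=load("top","0");P=cloud("top",d)
# wedge top face
m=(P[...,2]>.034)&(P[...,2]<.056)&(P[...,0]>.36)&(P[...,0]<.57)&(P[...,1]>-.42)&(P[...,1]<-.27)
q=P[m];print("wedge",len(q),q.min(0),q.max(0))
g=onz
cx={}
for nm,(u,v) in dict(tipL=(144,377),tipR=(169,376),shL=(120,455),shL2=(126,493),shR=(182,490),tailL0=(143,495),tailL1=(155,565),tailR1=(183,565),tailR0=(177,495)).items():
    print(nm,onz("top",340+u/4,110+v/4,.046))
b=im.astype(int); 
w=cv2.minAreaRect(q[:,:2].astype(np.float32)*1000); print(w)
for lo in np.arange(.38,.56,.01):
    s=q[(q[:,0]>=lo)&(q[:,0]<lo+.01)]
    if len(s): print(round(lo,3),len(s),s[:,1].min(),s[:,1].max(),s[:,2].mean())
# handle
m=(im.max(2)<45)&(P[...,0]>.53)&(P[...,0]<.64)&(P[...,1]>-.02)&(P[...,1]<.05)&(P[...,2]>.07)&(P[...,2]<.2)
q=P[m];print("handle",len(q),q.mean(0),q.min(0),q.max(0))
# fence/catch edges
for nm,u,v,z in(("fence face near",345,408,.05),("fence face far",357,228,.05),("catch face near",278,400,.054),("catch face far",300,228,.054),("fence -y far",412,235,.05),("fence -y near",398,410,.05)):
    print(nm,onz("top",180+u/10,145+v/10,z))
for nm,u,v,z in(("s fence face near",150,345,.05),("s fence face far",318,290,.05),("s fence -y near",160,375,.05),("s catch near -y",125,293,.054),("s catch near +y",115,268,.054),("s catch far -y",265,252,.054)):
    print(nm,onz("side",235+u/10,145+v/10,z))
```

```text
wedge 432 [ 0.4002 -0.3547  0.0344] [ 0.5288 -0.3208  0.0527]
tipL [ 0.5277 -0.3285  0.046 ]
tipR [ 0.5289 -0.3457  0.046 ]
shL [ 0.474  -0.3122  0.046 ]
shL2 [ 0.4484 -0.3164  0.046 ]
shR [ 0.4514 -0.3547  0.046 ]
tailL0 [ 0.4473 -0.328   0.046 ]
tailL1 [ 0.4003 -0.3362  0.046 ]
tailR1 [ 0.4008 -0.3553  0.046 ]
tailR0 [ 0.4479 -0.3512  0.046 ]
((464.2148742675781, -337.367919921875), (128.62710571289062, 31.397998809814453), 4.816219329833984)
0.4 33 -0.35468966324211837 -0.33461565200703247 0.04500275157196745
0.41 31 -0.35419261496915433 -0.33380574633745763 0.04470420587100042
0.42 30 -0.3535510921009893 -0.3321410461973327 0.04468502332129535
0.43 34 -0.3515304916997937 -0.3311813009826389 0.045144197389547724
0.44 34 -0.3490896180852655 -0.3253105924543884 0.044954304226484804
0.45 38 -0.35338832004356124 -0.3233434776793914 0.044986970152885254
0.46 48 -0.353405172855429 -0.32251299245372705 0.04555343456690763
0.47 50 -0.3514285686400624 -0.32077638963890687 0.044907851302737035
0.48 31 -0.35157684866166844 -0.32228950528589767 0.04592858203036568
0.49 37 -0.3485843523344666 -0.32572276482357815 0.04478072684376074
0.5 30 -0.3486589216411442 -0.32950756457175845 0.04490757784731114
0.51 18 -0.34547125045363464 -0.3333744371964613 0.04458844268701159
0.52 18 -0.3456641656736399 -0.3358474046114387 0.044742076258451904<stdin>:18: RuntimeWarning: Mean of empty slice.
  ret = um.true_divide(
Traceback (most recent call last):
ValueError: zero-size array to reduction operation minimum which has no identity
```

Run:
```python
from h import *
np.set_printoptions(suppress=True,precision=4)
im,d=load("top","0");P=cloud("top",d)
c0=np.array([.642,.0295]);yaw=np.radians(-3.8);R=np.array([[np.cos(yaw),np.sin(yaw)],[-np.sin(yaw),np.cos(yaw)]])
L=lambda p:np.r_[R@(p[:2]-c0),p[2]]
q=P[(P[...,2]>.034)&(P[...,2]<.056)&(P[...,0]>.36)&(P[...,0]<.57)&(P[...,1]>-.42)&(P[...,1]<-.27)]
t=q[q[:,0]<.447]; print("tail rect",cv2.minAreaRect(t[:,:2].astype(np.float32)*1000),t.mean(0))
for n in("top","side"):
    im,d=load(n,"0");P=cloud(n,d)
    m=(im.max(2)<60)&(P[...,0]>.53)&(P[...,0]<.64)&(P[...,1]>-.02)&(P[...,1]<.06)&(P[...,2]>.07)&(P[...,2]<.2)
    q=P[m]
    if len(q): print(n,"handle",len(q),q.mean(0),q.min(0),q.max(0), "dock", L(q.mean(0)))
for nm,u,v,z in(("fence face near",345,408,.05),("fence face far",357,228,.05),("catch face near",278,400,.054),("catch face far",300,228,.054),("fence -y far",412,235,.05),("fence -y near",398,410,.05)):
    p=onz("top",180+u/10,145+v/10,z);print(nm,p,L(p))
for nm,u,v,z in(("s fence face near",150,345,.05),("s fence face far",318,290,.05),("s fence -y near",160,375,.05),("s catch near -y",125,293,.054),("s catch near +y",115,268,.054),("s catch far -y",265,252,.054)):
    p=onz("side",235+u/10,145+v/10,z);print(nm,p,L(p))
# bar from side/top ends
for n in("top","side"):
    im,d=load(n,"0");P=cloud(n,d)
    q=P[(P[...,2]>.225)&(P[...,2]<.26)&(P[...,0]>.5)&(P[...,0]<.8)&(abs(P[...,1])<.2)]
    l=np.array([L(p) for p in q]); print(n,"bar dock",l.min(0),l.max(0),np.median(l,0))
    m=(P[...,2]<.2)&(P[...,2]>.1)&(P[...,0]>.53)&(P[...,0]<.7)&(P[...,1]>-.16)&(P[...,1]<.22)
    l=np.array([L(p) for p in P[m]]); 
    for s in (l[l[:,1]<-.1],l[l[:,1]>.1]): print(" post",len(s),np.median(s,0) if len(s) else "")
```

```text
tail rect ((423.90411376953125, -342.69580078125), (48.1808967590332, 20.626291275024414), 7.172079086303711) [ 0.4233 -0.3415  0.0448]
top handle 142 [0.596  0.008  0.1357] [ 0.5803 -0.0075  0.0858] [0.6202 0.0221 0.1466] dock [-0.0445 -0.0245  0.1357]
side handle 171 [ 0.5953 -0.0002  0.1238] [ 0.5747 -0.0097  0.0845] [0.6236 0.021  0.1453] dock [-0.0447 -0.0327  0.1238]
fence face near [0.5657 0.1147 0.05  ] [-0.0818  0.0799  0.05  ]
fence face far [0.6152 0.1132 0.05  ] [-0.0323  0.0818  0.05  ]
catch face near [0.567  0.1324 0.054 ] [-0.0816  0.0977  0.054 ]
catch face far [0.6142 0.1283 0.054 ] [-0.0343  0.0967  0.054 ]
fence -y far [0.6137 0.0982 0.05  ] [-0.0328  0.0666  0.05  ]
fence -y near [0.5656 0.1002 0.05  ] [-0.0809  0.0655  0.05  ]
s fence face near [0.5637 0.1126 0.05  ] [-0.0837  0.0777  0.05  ]
s fence face far [0.6211 0.1096 0.05  ] [-0.0262  0.0785  0.05  ]
s fence -y near [0.561  0.1003 0.05  ] [-0.0855  0.0653  0.05  ]
s catch near -y [0.5646 0.1321 0.054 ] [-0.084   0.0973  0.054 ]
s catch near +y [0.5664 0.1429 0.054 ] [-0.083   0.1082  0.054 ]
s catch far -y [0.6118 0.1281 0.054 ] [-0.0367  0.0964  0.054 ]
top bar dock [-0.0444 -0.152   0.2269] [-0.0273  0.1522  0.2515] [-0.0369  0.0008  0.2463]
 post 38 [-0.0425 -0.1402  0.1525]
 post 69 [-0.039   0.1399  0.1422]
side bar dock [-0.0482 -0.1525  0.2252] [-0.0316  0.1518  0.251 ] [-0.0426 -0.0249  0.2456]
 post 140 [-0.0447 -0.1498  0.1536]
 post 132 [-0.0408  0.1418  0.1463]
```

Emit:
move_arm --pt "2 -4.5 0 2.6 1" --pt "2 -4.5 0 2.6 1" --pt "2 -4.5 0 2.6 1" --pt "2 -4.5 0 2.6 1" --pt "2 -4.5 0 2.6 1" --pt "2 -4.5 0 2.6 1" --pt "2 -4.5 0 2.6 1" --pt "2 -4.5 0 2.6 1" --pt "2 -4.5 0 2.6 1" --pt "2 -4.5 0 2.6 1" --pt "0 -4.8 0 0 1" --pt "0 -4.8 0 0 1" --pt "0 -4.8 0 0 1" --pt "0 -4.8 0 0 1" --pt "0 -4.8 0 0 1" --pt "0 -4.8 0 0 1" --pt "0 -4.8 0 0 1" --pt "0 -4.8 0 0 1" --pt "0 -4.8 0 0 1" --pt "0 -4.8 0 0 1"

```text
time_s: 2.1
position: [0.4239, -0.322, 0.2309]
orientation: [-0.05, 0.999, 0.0, -0.0]
wrist_force: [-0.2, -0.2, 0.4]
opening: 1.002
```

Emit:
move_arm --pt "-0.6 -2.1 0 0 1" --pt "0 0 -4 0 1" --pt "0 0 -4 0 1" --pt "0 0 -4 0 1" --pt "0 0 -4 0 0.2" --pt "0 0 -3 0 -0.2" --pt "0 0 -2 0 -0.2" --pt "0 0 -0.7 0 -0.2" --pt "0 0 0 0 -0.2" --pt "0 0 0 0 -1" --pt "0 0 0 0 -1" --pt "0 0 0 0 -1" --pt "0 0 0 0 -1" --pt "0 0 0 0 -1" --pt "0 0 0 0 -1" --newtons 60

```text
time_s: 3.6
position: [0.4193, -0.3417, 0.0156]
orientation: [-0.05, 0.999, -0.001, 0.001]
wrist_force: [-1.1, 0.3, 6.1]
opening: 0.224
```

Run:
```python
from h import *
grab("top","1");grab("side","1")
crop("top","1",330,150,430,270,5,"c1t");crop("side","1",230,250,360,370,5,"c1s")
print(ctrl.sense()["opening"])
```

```text
0.22239899850175537
```

View pics/c1s.png

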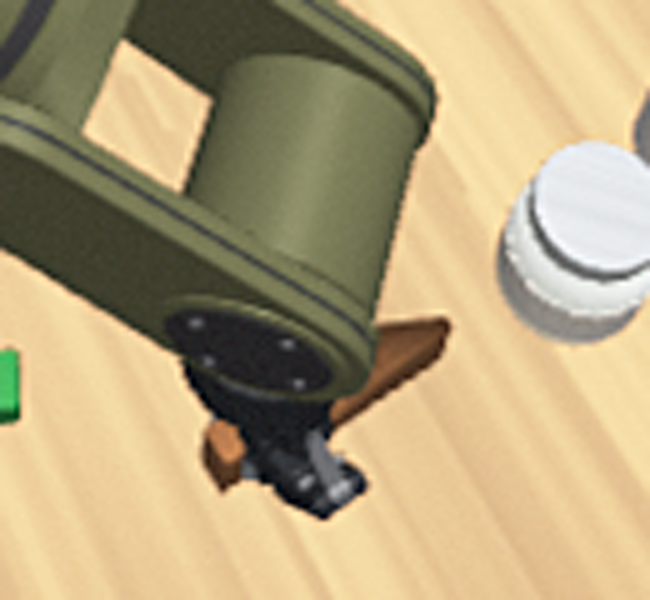

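View pics/c1t.png

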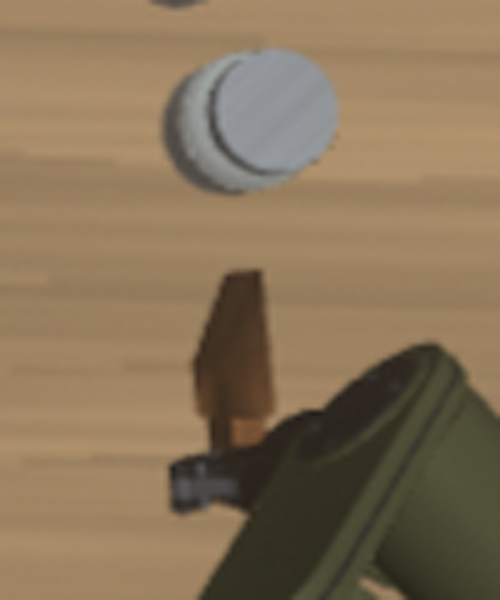

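Emit:
move_arm --pt "0 0 2 0 -1" --pt "0 0 4 0 -1" --pt "0 0 4 0 -1" --pt "0.1 4.4 0 -0.9 -1" --pt "0.1 4.4 0 -0.9 -1" --pt "0.1 4.4 0 -0.9 -1" --pt "0.1 4.4 0 -0.9 -1" --pt "0.1 4.4 0 -0.9 -1" --pt "0.1 4.4 0 -0.9 -1" --pt "0.1 4.4 0 -0.9 -1" --pt "0.1 4.4 0 -0.9 -1" --pt "0.1 4.4 0 -0.9 -1" --pt "0.1 4.4 0 -0.9 -1" --pt "0.2 4.1 0 -0.5 -1" --pt "0 0 -3 0 -1" --pt "0 0 -3 0 -1" --pt "0 0 -2 0 -1" --pt "0 0 0 0 -1" --newtons 80

```text
time_s: 5.5
position: [0.4271, 0.1395, 0.0307]
orientation: [0.032, 0.999, -0.001, -0.004]
wrist_force: [-0.4, 0.3, -0.7]
opening: 0.22
```

Run:
```python
from h import *
grab("top","2");grab("side","2")
crop("top","2",170,140,260,260,5,"c2t");crop("side","2",170,110,300,230,5,"c2s")
s=ctrl.sense();print(s["position"],s["orientation"],s["opening"],s["wrist_force"])
```

```text
[0.43032683 0.13990309 0.03424692] [ 3.24131702e-02  9.99474451e-01 -8.73397772e-05 -4.47842467e-04] 0.21685321192443327 [ 0.29637052  0.18018264 -0.40124855]
```

View pics/c2s.png

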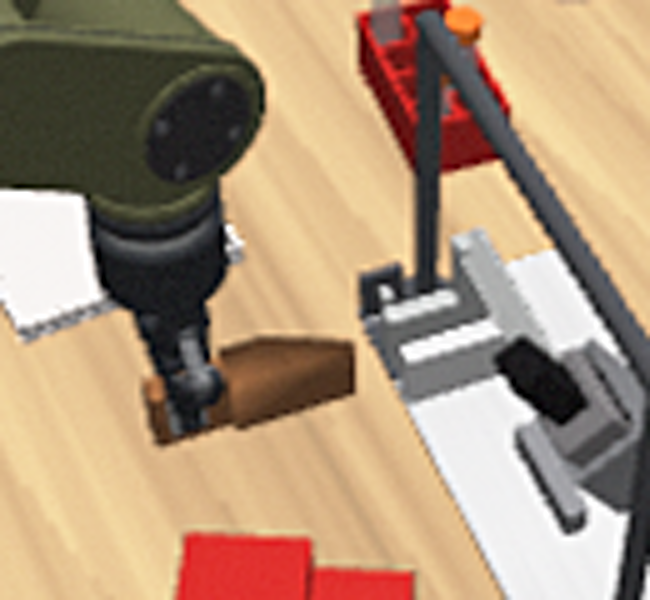

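View pics/c2t.png

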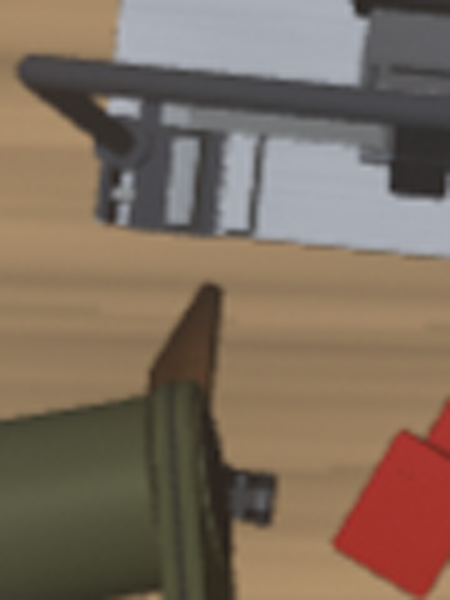

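Run:
```python
from h import *
np.set_printoptions(suppress=True,precision=4)
c0=np.array([.642,.0295]);yaw=np.radians(-3.8);R=np.array([[np.cos(yaw),np.sin(yaw)],[-np.sin(yaw),np.cos(yaw)]])
L=lambda p:np.r_[R@(p[:2]-c0),p[2:]]
for n,pts in(("top",[(220,288),(213,385),(205,285)]),):
  for u,v in pts: print(L(onz(n,170+u/5,140+v/5,.0645)))
for u,v in [(353,345),(228,372)]: print("s",L(onz("side",170+u/5,110+v/5,.0645)))
print(L(np.array([.4303,.1399])))
im,d=load("top","2");P=cloud("top",d)
m=(P[...,2]>.05)&(P[...,2]<.075)&(P[...,0]>.49)&(P[...,0]<.56)&(P[...,1]>.09)&(P[...,1]<.18)
l=np.array([L(p) for p in P[m]]);print(l.min(0),l.max(0))
for lo in np.arange(-.15,-.1,.01):
    s=l[(l[:,0]>lo)&(l[:,0]<lo+.01)]
    if len(s):print(lo.round(3),s.min(0)[1],s.max(0)[1],s[:,2].mean())
```

```text
[-0.1146  0.0762  0.0645]
[-0.1665  0.0745  0.0645]
[-0.1138  0.0843  0.0645]
s [-0.1142  0.0791  0.0645]
s [-0.1917  0.0879  0.0645]
[-0.2186  0.0961]
[-0.1588  0.0799  0.0509] [-0.1126  0.1076  0.0639]
-0.15 0.08151083350460878 0.10296452940199848 0.05995030051118212
-0.14 0.07985313783444044 0.09821076744014788 0.059537580093392606
-0.13 0.08043472390143573 0.09405853665967304 0.05958046334356623
-0.12 0.08071173642556306 0.08993209334083589 0.058549339129845855
```

Emit:
move_arm --pt "0 0.15 -1.0 0 -1" --pt "0 0 0 0 -1" --pt "1 -0.07 0 0 -1" --pt "1 -0.07 0 0 -1" --pt "1 -0.07 0 0 -1" --pt "1 -0.07 0 0 -1" --pt "0.5 -0.03 0 0 -1" --pt "0 0 0 0 -1"

```text
time_s: 6.4
position: [0.4765, 0.1382, 0.0244]
orientation: [0.033, 0.999, -0.0, 0.0]
wrist_force: [0.5, -0.5, -1.3]
opening: 0.218
```

Run:
```python
from h import *
grab("top","3");grab("side","3")
crop("top","3",170,140,260,260,5,"c3t");crop("side","3",190,120,290,220,6,"c3s")
s=ctrl.sense();print(s["position"],s["orientation"],s["opening"],s["wrist_force"])
```

```text
[0.47545455 0.13828568 0.02408878] [ 3.24696234e-02  9.99472663e-01 -3.56766962e-05 -3.43248478e-04] 0.22393425507515247 [ 0.38882747  0.00811831 -1.53298965]
```

View pics/c3s.png

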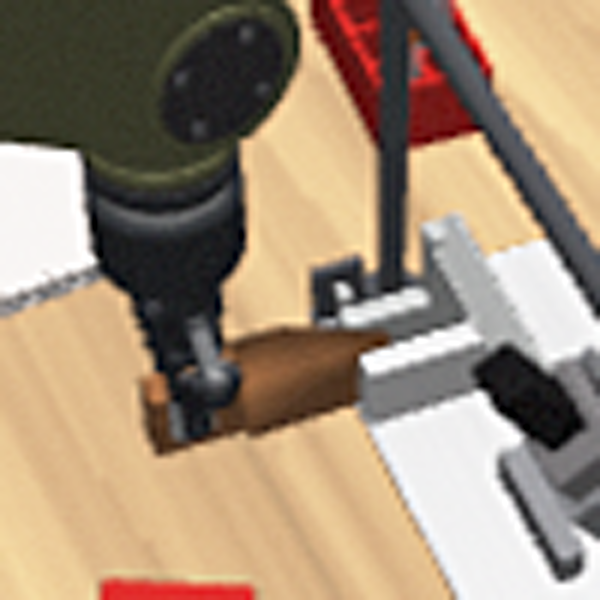

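View pics/c3t.png

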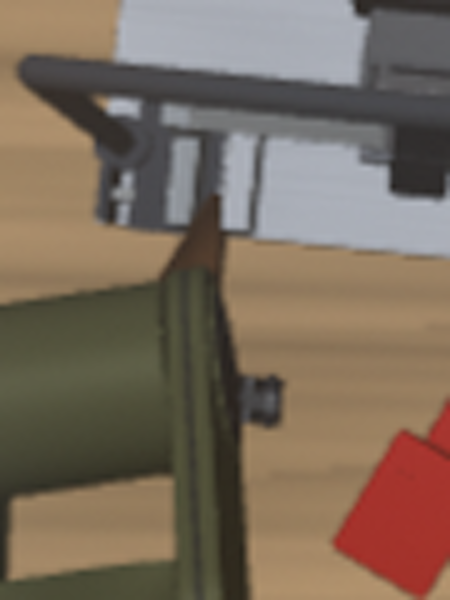

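The wedge tip is in the gap, beside the fence, at top (212,180), and no contact force shows. I'll push on.

Emit:
move_arm --pt "0.8 -0.05 0 0 -1" --pt "0.8 -0.05 0 0 -1" --pt "0.8 -0.05 0 0 -1" --pt "0.8 -0.05 0 0 -1" --pt "0.8 -0.05 0 0 -1" --pt "0.8 -0.06 0 0 -1" --pt "0.8 -0.06 0 0 -1" --pt "0.3 -0.02 0 0 -1" --pt "0 0 0 0 -1" --pt "0 0 0 0 -1"

```text
time_s: 7.5
position: [0.5325, 0.1339, 0.0227]
orientation: [0.033, 0.999, -0.001, -0.003]
wrist_force: [-4.0, -2.3, -4.5]
opening: 0.222
```

Run:
```python
from h import *
grab("top","4");grab("side","4")
crop("top","4",170,140,260,260,5,"c4t");crop("side","4",190,120,290,220,6,"c4s")
s=ctrl.sense();print(s["position"],s["orientation"],s["opening"],s["wrist_force"])
```

```text
[0.53253476 0.13393095 0.02272094] [ 3.24525300e-02  9.99470382e-01 -6.17816210e-04 -2.32524877e-03] 0.22080645225824022 [-3.9494724  -2.65863231 -4.40310377]
```

View pics/c4s.png

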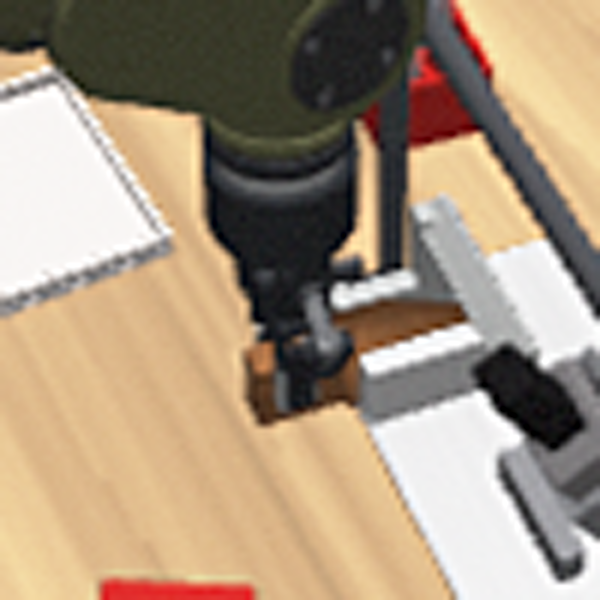

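View pics/c4t.png

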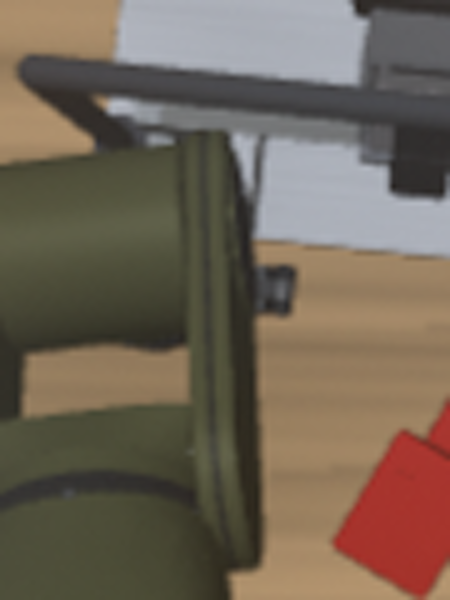

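Emit:
move_arm --pt "0.2 -0.01 0 0 -1" --pt "0 0 0 0 -1" --pt "0 0 0 0 -0.4" --pt "0 0 0 0 -0.2" --pt "0 0 0 0 -0.1" --pt "0 0 3 0 -0.1" --pt "-1 0 5 0 -0.1" --pt "-3 0 4 0 0" --pt "-4 0 3 0 0.2" --pt "-4 0 3 0 0.2" --pt "0 0 0 0 0.2"

```text
time_s: 8.7
position: [0.4172, 0.1353, 0.2104]
orientation: [0.032, 0.999, 0.002, 0.007]
wrist_force: [1.3, 0.5, -0.2]
opening: 0.598
```

Run:
```python
from h import *
grab("top","5");grab("side","5")
crop("top","5",170,120,320,210,5,"c5t");crop("side","5",230,110,330,220,5,"c5s")
s=ctrl.sense();print(s["position"],s["orientation"],s["opening"],s["wrist_force"],s["joints"])
```

```text
[0.41756338 0.13471998 0.20552399] [3.20497780e-02 9.99481690e-01 6.60683991e-04 2.95404664e-03] 0.5997990400531248 [0.57616486 0.21674212 0.3109447 ] [ 1.89627507e-01 -3.56479642e-01  2.13197171e+00 -1.02158090e-05
  1.36004653e+00 -1.31705588e+00]
```

View pics/c5s.png

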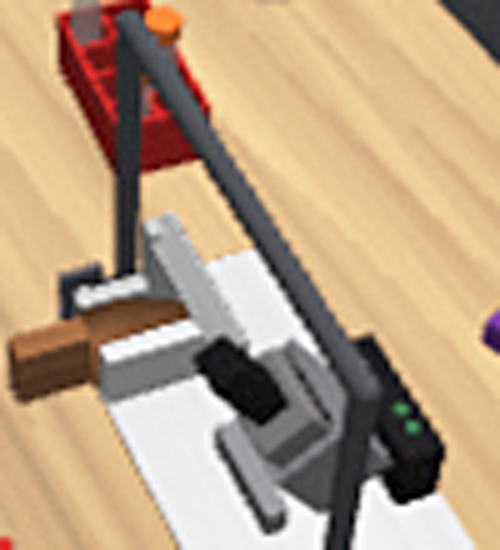

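View pics/c5t.png

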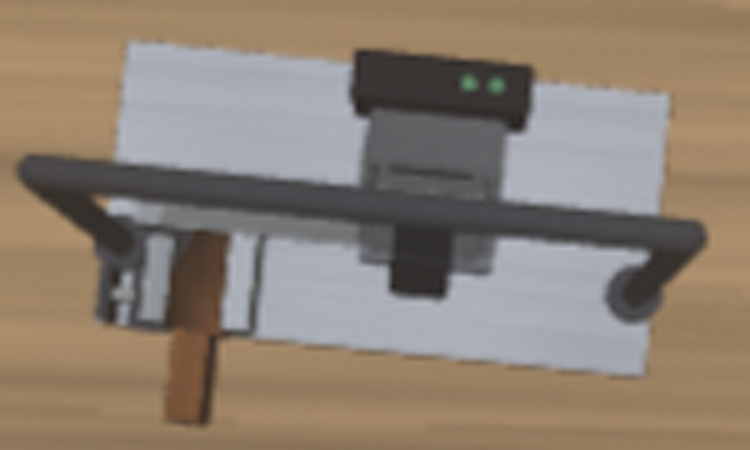

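The catch is held by the wedge: its block moved from about top (216,170) to (201,171), roughly 15 mm. Rows have no tilt number, so I'll test high above the dock whether the arm tilts when sent past its reach.

Emit:
move_arm --pt "0 -1 4 0 0.2" --pt "0 -1 4 0 0.2" --pt "2 -1 4 0 0.2" --pt "4.5 -1.5 1 0 0.2" --pt "4.5 -1.5 1 0 0.2" --pt "4.5 -1.5 0 0 0.2" --pt "4.5 -1.5 0 0 0.2" --pt "4.5 -1.5 0 0 0.2" --pt "4.5 -1.5 0 0 0.2" --pt "4.5 -1.5 0 0 0.2" --pt "4.5 -1.5 0 0 0.2" --pt "4.5 -1.5 0 0 0.2" --pt "4.5 -1.5 0 0 0.2" --pt "4.5 -1.5 0 0 0.2" --pt "4.5 -1 0 0 0.2" --pt "4.5 -0.3 0 0 0.2" --pt "4.5 -0.3 0 0 0.2"

```text
time_s: 10.5
position: [1.0025, -0.0712, 0.3223]
orientation: [0.033, 0.999, -0.0, 0.01]
wrist_force: [-6.5, -0.9, 30.6]
opening: 0.602
```

Run:
```python
from h import *
s=ctrl.sense();print(s["position"],s["orientation"],s["joints"])
```

```text
[ 1.0025431  -0.07120283  0.32226777] [ 3.29146595e-02  9.99403252e-01 -1.60042043e-04  1.04756924e-02] [-1.24697736e-01  1.15782604e+00  2.45689006e-02  1.71587432e-03
  1.93830427e+00 -1.62901601e+00]
```

Emit:
move_arm --pt "-5 0 0 0 0.2" --pt "-4 0 0 0 0.2" --pt "0 0 0 0 0.2" --pt "0 0 0 0 0.2"

```text
time_s: 10.9
position: [0.961, -0.0717, 0.332]
orientation: [0.033, 0.999, -0.0, 0.012]
wrist_force: [-0.5, 0.5, 0.3]
opening: 0.601
```

Run:
```python
from h import *
s=ctrl.sense();print(s["position"],s["orientation"],s["joints"],s["wrist_force"]); j=s["joints"];print(np.pi-j[1]-j[2]-j[4])
```

```text
[ 0.96095554 -0.0717389   0.33200134] [ 3.26030746e-02  9.99390188e-01 -3.20742859e-04  1.24975210e-02] [-0.13068521  0.87800042  0.4680987   0.00184559  1.77055477 -1.63586995] [-0.54195502  0.46434767  0.29093715]
0.024938751448078555
```

The tilt does not reset: after I came back in, 1.4° of outward tilt remained. So pushing against the end of reach turns the tool outward step by step. I'll line the arm up with the dock's direction and approach the limit slowly, because j3 is at its lower end there.

Emit:
move_arm --pt "0 3.1 0 0 0.2" --pt "0 3.1 0 0 0.2" --pt "1 -0.07 0 0 0.2" --pt "1 -0.07 0 0 0.2" --pt "0.5 -0.03 0 0 0.2" --pt "0.5 -0.03 0 0 0.2" --pt "0.5 -0.03 0 0 0.2" --pt "0 0 0 0 0.2" --pt "0 0 0 0 0.2"

```text
time_s: 11.8
position: [0.997, -0.0117, 0.3364]
orientation: [0.032, 0.999, -0.001, 0.016]
wrist_force: [0.2, 0.0, 0.2]
opening: 0.601
```

```bash
cat > st.py <<'E'
from h import *
s=ctrl.sense();j=s["joints"];print(s["position"].round(4),s["orientation"].round(4),j.round(4),s["wrist_force"].round(1),"t",s["time_s"])
from scipy.spatial.transform import Rotation as Ro
M=Ro.from_quat(s["orientation"]).as_matrix();z=M[:,2];y=M[:,1]
print("tilt deg",np.degrees(np.arccos(-z[2])).round(2),"dir",np.degrees(np.arctan2(z[1],z[0])).round(2),"jaw",y.round(4),np.degrees(np.arctan2(y[1],y[0])).round(2),"open",round(s["opening"],3))
E
python3 st.py
```

```text
[ 0.997  -0.0117  0.3364] [ 3.240e-02  9.993e-01 -6.000e-04  1.620e-02] [-6.5500e-02  1.0661e+00  1.5570e-01 -1.0000e-04  1.8873e+00 -1.5715e+00] [0.2 0.  0.2] t 11.8
tilt deg 1.86 dir -3.88 jaw [ 6.480e-02  9.979e-01 -1.000e-04] 86.28 open 0.601
```

Emit:
move_arm --pt "0.3 -0.02 0 0 0.2" --pt "0.3 -0.02 0 0 0.2" --pt "0.3 -0.02 0 0 0.2" --pt "0.3 -0.02 0 0 0.2" --pt "0 0 0 0 0.2"

```text
time_s: 12.3
position: [1.0037, -0.0124, 0.3351]
orientation: [0.032, 0.999, -0.001, 0.017]
wrist_force: [0.7, 0.7, -0.3]
opening: 0.6
```

```bash
python3 st.py
```

```text
[ 1.0037 -0.0124  0.3351] [ 3.240e-02  9.993e-01 -5.000e-04  1.700e-02] [-0.0658  1.1442  0.026   0.      1.9374 -1.5717] [ 0.7  0.7 -0.3] t 12.3
tilt deg 1.95 dir -3.69 jaw [0.0648 0.9979 0.    ] 86.28 open 0.6
```

Emit:
move_arm --pt "4.9 -0.3 0 0 0.2" --pt "4.9 -0.3 0 0 0.2" --pt "0 0 0 0 0.2"

```text
time_s: 12.6
position: [1.0287, -0.0177, 0.3042]
orientation: [0.033, 0.999, -0.0, 0.041]
wrist_force: [-0.3, 0.0, -1.5]
opening: 0.602
```

```bash
python3 st.py
```

```text
[ 1.0287 -0.0177  0.3042] [ 3.260e-02  9.986e-01 -1.000e-04  4.140e-02] [-0.0701  1.1741  0.029   0.0031  1.8558 -1.5747] [-0.3  0.  -1.5] t 12.6
tilt deg 4.74 dir -1.96 jaw [0.065  0.9979 0.0026] 86.27 open 0.602
```

Emit:
move_arm --pt "4.7 -0.3 1.5 0 0.2" --pt "4.7 -0.3 1.5 0 0.2" --pt "4.7 -0.3 1.5 0 0.2" --pt "4.7 -0.3 1.5 0 0.2" --pt "4.7 -0.3 1.5 0 0.2" --pt "4.7 -0.3 1.5 0 0.2" --pt "0 0 0 0 0.2"

```text
time_s: 13.3
position: [1.0774, -0.0304, 0.3139]
orientation: [0.032, 0.991, 0.001, 0.132]
wrist_force: [-0.4, 0.3, -0.3]
opening: 0.603
```

```bash
python3 st.py
```

```text
[ 1.0774 -0.0304  0.3139] [3.230e-02 9.907e-01 6.000e-04 1.320e-01] [-0.0815  1.1749  0.0258  0.0142  1.6765 -1.5837] [-0.4  0.3 -0.3] t 13.3
tilt deg 15.17 dir -1.59 jaw [0.0639 0.9979 0.0098] 86.34 open 0.603
```

Emit:
move_arm --pt "4.6 0 1.9 0 0.2" --pt "4.6 0 1.9 0 0.2" --pt "4.6 0 1.9 0 0.2" --pt "4.6 0 1.9 0 0.2" --pt "4.5 0 2.1 0 0.2" --pt "4.5 0 2.1 0 0.2" --pt "4.5 0 2.1 0 0.2" --pt "4.4 0 2.3 0 0.2" --pt "4.4 0 2.3 0 0.2" --pt "0 0 0 0 0.2"

```text
time_s: 14.3
position: [1.1351, -0.0218, 0.372]
orientation: [0.031, 0.964, 0.002, 0.264]
wrist_force: [0.4, -0.1, -0.0]
opening: 0.6
```

```bash
python3 st.py
```

```text
[ 1.1351 -0.0218  0.372 ] [0.031  0.964  0.002  0.2641] [-0.0723  1.1461  0.0252  0.0246  1.4363 -1.5755] [ 0.4 -0.1 -0. ] t 14.3
tilt deg 30.63 dir -1.41 jaw [0.0587 0.9981 0.0202] 86.63 open 0.6
```

Emit:
move_arm --pt "4.3 0 2.5 0 0.2" --pt "4.3 0 2.5 0 0.2" --pt "2.6 0 1.5 0 0.2" --pt "0 0 0 0 0.2" --pt "-1.5 0 -0.5 -1.2 0.2" --pt "-3 0 0 0 0.2" --pt "0 0 0 0 0.2"

```text
time_s: 15.0
position: [1.1052, -0.0199, 0.3799]
orientation: [0.039, 0.956, 0.0, 0.29]
wrist_force: [1.0, -0.7, -0.6]
opening: 0.598
```

```bash
python3 st.py
```

```text
[ 1.1052 -0.0199  0.3799] [3.920e-02 9.563e-01 2.000e-04 2.898e-01] [-0.0708  0.8618  0.4907  0.0182  1.2013 -1.5611] [ 1.  -0.7 -0.6] t 15.0
tilt deg 33.69 dir -2.3 jaw [0.0748 0.9969 0.0231] 85.71 open 0.598
```

Tilt is now 33.7°, close enough to the pack's 35°. I'll bring the arm back over the bar to stand in front of it, on the pack's axis.

Emit:
move_arm --pt "-4.6 0.2 0 0 0.2" --pt "-4.6 0.2 0 0 0.2" --pt "-4.6 0.2 0 0 0.2" --pt "-4.6 0.2 0 0 0.2" --pt "-4.6 0.2 0 0 0.2" --pt "-4.6 0.2 0 0 0.2" --pt "-4.6 0.2 0 0 0.2" --pt "-4.6 0.2 0 0 0.2" --pt "-4.6 0.2 0 0 0.2" --pt "-4.6 0.2 0 0 0.2" --pt "-4.6 0.2 0 0 0.2" --pt "-4.6 0.2 0 0 0.2" --pt "-4.6 0.2 0 0 0.2" --pt "0 0 0 0 0.2"

```text
time_s: 16.4
position: [0.5158, 0.0055, 0.3985]
orientation: [0.039, 0.952, -0.0, 0.304]
wrist_force: [0.3, 0.5, 0.8]
opening: 0.599
```

```bash
python3 st.py
```

```text
[0.5158 0.0055 0.3985] [ 3.880e-02  9.520e-01 -4.000e-04  3.035e-01] [-0.1165 -0.6152  2.0671  0.0489  1.0747 -1.6154] [0.3 0.5 0.8] t 16.4
tilt deg 35.34 dir -2.41 jaw [0.0742 0.997  0.0228] 85.75 open 0.599
```

Emit:
move_arm --pt "-0.1 0.1 -4 0 0.2" --pt "-0.1 0.1 -4 0 0.2" --pt "-0.1 0.1 -4 0 0.2" --pt "0 0 -4 0 0.2" --pt "0 0 0 0 0.2" --pt "0 0 0 0 0.2"

```text
time_s: 17.0
position: [0.5165, 0.0081, 0.2348]
orientation: [0.039, 0.953, -0.0, 0.3]
wrist_force: [0.5, 0.6, 0.4]
opening: 0.601
```

```bash
python3 st.py
python3 - <<'E'
from h import *
grab("top","6");grab("side","6")
crop("top","6",170,100,330,220,4,"c6t");crop("side","6",180,60,350,230,4,"c6s")
E
```

```text
[0.5165 0.0081 0.2348] [ 3.910e-02  9.532e-01 -1.000e-04  2.999e-01] [-0.1091 -0.5644  2.3038  0.0543  0.7948 -1.6238] [0.5 0.6 0.4] t 17.0
tilt deg 34.91 dir -2.37 jaw [0.0746 0.9969 0.0233] 85.72 open 0.601
```

View pics/c6s.png

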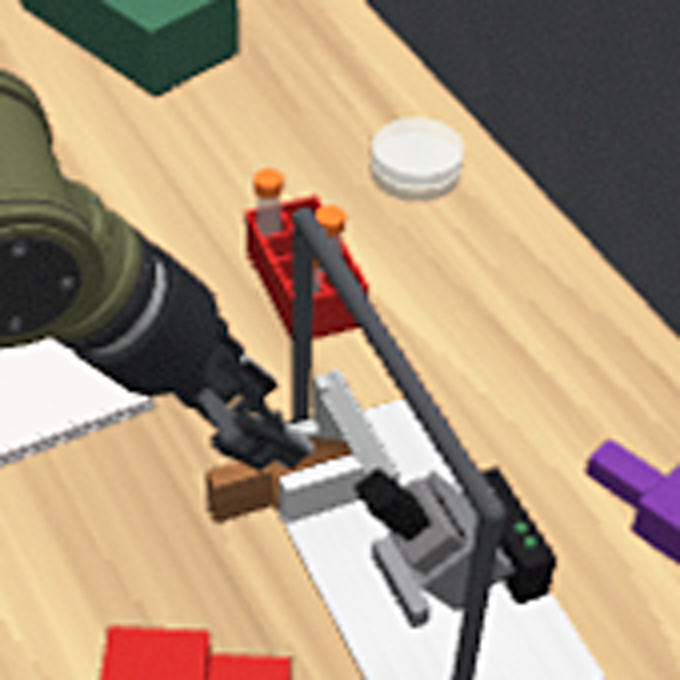

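View pics/c6t.png

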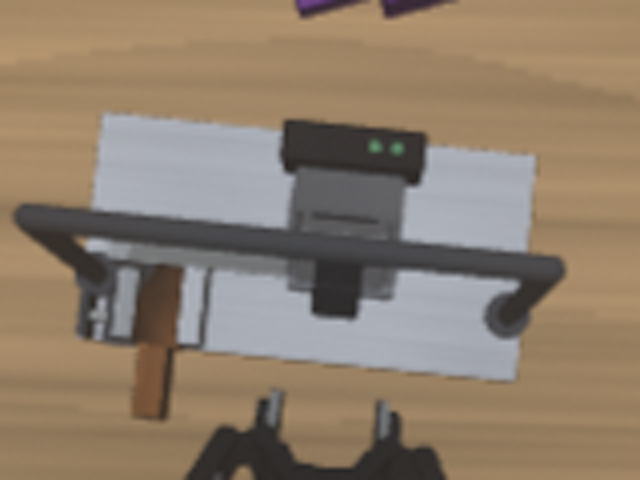

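Emit:
move_arm --pt "1.1 -0.04 -1.6 0 0.2" --pt "1.1 -0.04 -1.6 0 0.2" --pt "1.1 -0.04 -1.6 0 0.2" --pt "1.1 -0.04 -1.6 0 0.2" --pt "1.1 -0.04 -1.6 0 0.2" --pt "1.1 -0.04 -1.6 0 0.2" --pt "0 0 0 0 0.2"

```text
time_s: 17.8
position: [0.5828, 0.0057, 0.1375]
orientation: [0.039, 0.953, -0.0, 0.299]
wrist_force: [-0.3, -0.6, 0.0]
opening: 0.598
```

```bash
python3 st.py
python3 - <<'E'
from h import *
grab("top","7");grab("side","7")
crop("top","7",200,120,300,220,6,"c7t");crop("side","7",220,110,340,230,5,"c7s")
E
```

```text
[0.5828 0.0057 0.1375] [ 0.0391  0.9534 -0.      0.2992] [-0.0977 -0.2585  2.2644  0.0639  0.5295 -1.6316] [-0.3 -0.6  0. ] t 17.8
tilt deg 34.82 dir -2.36 jaw [0.0746 0.9969 0.0233] 85.72 open 0.598
```

View pics/c7s.png

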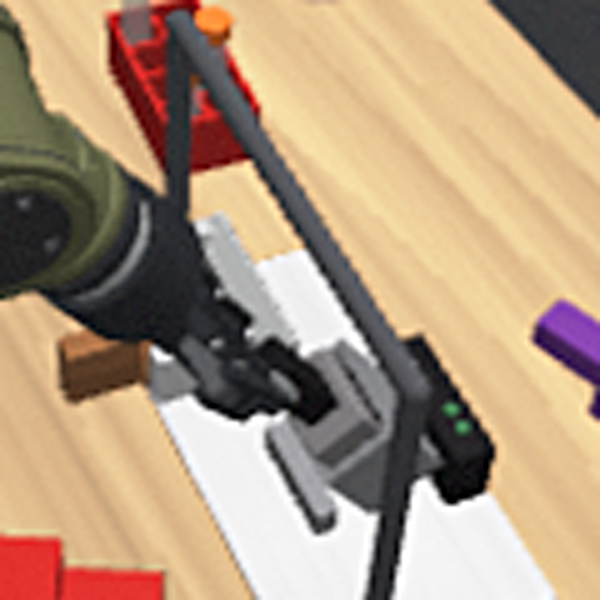

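View pics/c7t.png

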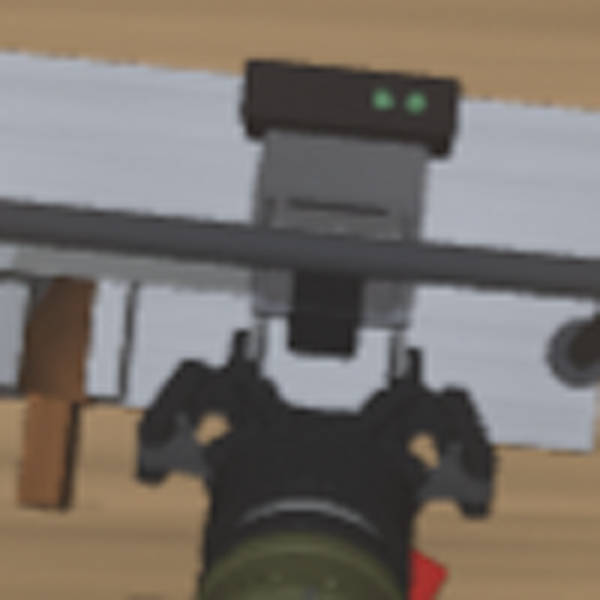

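Emit:
move_arm --pt "1.1 -0.04 -1.5 0 0.2" --pt "1.1 -0.04 -1.5 0 0.2" --pt "0 0 0 0 0.2" --pt "0 0 0 0 -1" --pt "0 0 0 0 -1" --pt "0 0 0 0 -1" --pt "0 0 0 0 -1" --pt "0 0 0 0 -1" --pt "0 0 0 0 -1" --newtons 70

```text
time_s: 18.8
position: [0.6038, 0.0051, 0.1087]
orientation: [0.039, 0.953, -0.0, 0.3]
wrist_force: [-6.0, 1.3, 7.3]
opening: 0.338
```

```bash
python3 st.py
python3 - <<'E'
from h import *
grab("top","8");grab("side","8")
crop("top","8",200,120,300,220,6,"c8t");crop("side","8",220,110,340,230,5,"c8s")
E
```

```text
[0.6038 0.0051 0.1087] [ 3.880e-02  9.530e-01 -1.000e-04  3.004e-01] [-0.0944 -0.16    2.2388  0.0695  0.4542 -1.6366] [-6.   1.3  7.3] t 18.8
tilt deg 34.96 dir -2.36 jaw [0.0741 0.997  0.0231] 85.75 open 0.338
```

View pics/c8s.png

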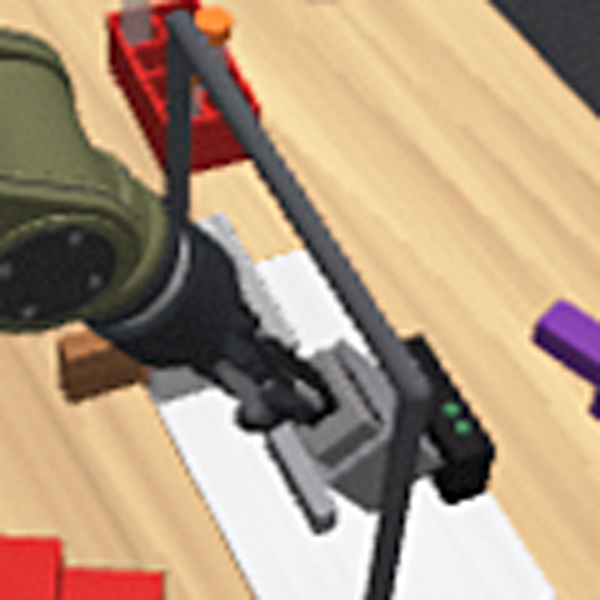

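View pics/c8t.png

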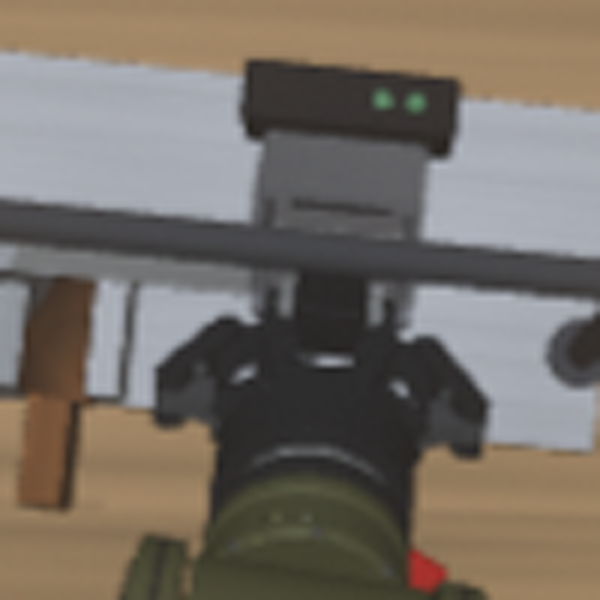

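Emit:
move_arm --pt "-0.29 0.02 0.41 0 -1" --pt "-0.57 0.04 0.82 0 -1" --pt "-0.57 0.04 0.82 0 -1" --pt "-0.57 0.04 0.82 0 -1" --pt "0 0 0 0 -1" --newtons 80

```text
time_s: 19.4
position: [0.5834, 0.0064, 0.1372]
orientation: [0.039, 0.953, -0.0, 0.3]
wrist_force: [1.3, 0.1, 1.3]
opening: 0.345
```

```bash
python3 st.py
python3 - <<'E'
from h import *
grab("side","9")
crop("side","9",220,110,340,230,5,"c9s")
E
```

```text
[0.5834 0.0064 0.1372] [ 3.900e-02  9.530e-01 -2.000e-04  3.005e-01] [-0.0958 -0.2573  2.2649  0.0621  0.5252 -1.6288] [1.3 0.1 1.3] t 19.4
tilt deg 34.97 dir -2.37 jaw [0.0744 0.997  0.0231] 85.73 open 0.345
```

View pics/c9s.png

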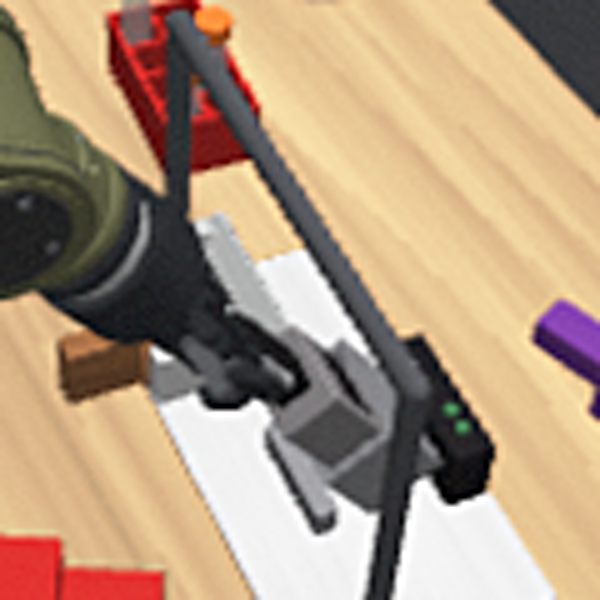

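The pack rides up cleanly with the gripper. I'll carry on out.

Emit:
move_arm --pt "-0.57 0.04 0.82 0 -1" --pt "-1.15 0.08 1.64 0 -1" --pt "-1.15 0.08 1.64 0 -1" --pt "-1.15 0.08 1.64 0 -1" --pt "-1.15 0.08 1.64 0 -1" --pt "-1.15 0.08 1.64 0 -1" --pt "-1 0 2 0 -1" --pt "-1 0 2 0 -1" --pt "0 0 0 0 -1"

```text
time_s: 20.35
position: [0.4997, 0.0109, 0.2673]
orientation: [0.039, 0.953, -0.0, 0.3]
wrist_force: [1.2, 0.9, -2.4]
opening: 0.343
```

```bash
python3 st.py
python3 - <<'E'
from h import *
grab("side","10");grab("top","10")
crop("side","10",190,80,340,230,4,"c10s");crop("top","10",170,120,320,240,5,"c10t")
E
```

```text
[0.4997 0.0109 0.2673] [ 0.0391  0.9531 -0.      0.3001] [-0.1063 -0.6368  2.2917  0.0484  0.8787 -1.6143] [ 1.2  0.9 -2.4] t 20.35
tilt deg 34.93 dir -2.36 jaw [0.0746 0.9969 0.0234] 85.72 open 0.343
```

View pics/c10s.png

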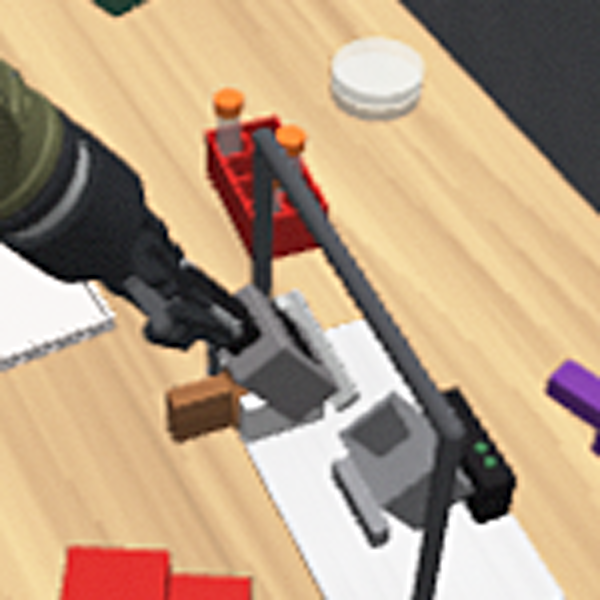

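View pics/c10t.png

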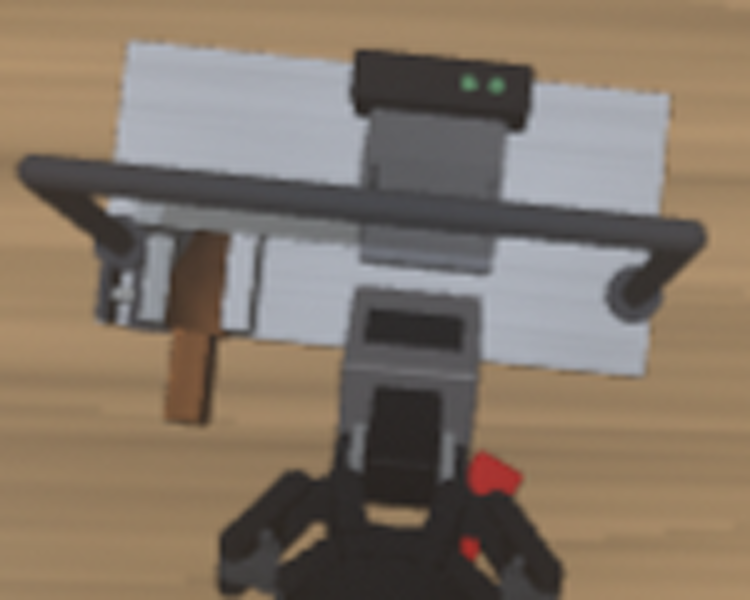

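The pack is out and the wedge still holds the catch, with its tail at top (209,196). Now I'll take the tilt off the same way, pulling in against the inner reach limit with the tool lined up with the arm's plane.

Emit:
move_arm --pt "0 1.6 1 0 -1" --pt "0 1.6 1 0 -1" --pt "-1 0 0 0 -1" --pt "-1 0 0 0 -1" --pt "0 0 0 0 -1"

```text
time_s: 20.95
position: [0.4788, 0.0432, 0.2821]
orientation: [0.039, 0.954, 0.0, 0.297]
wrist_force: [0.1, -0.2, -2.8]
opening: 0.344
```

```bash
python3 st.py
```

```text
[0.4788 0.0432 0.2821] [0.0389 0.9542 0.     0.2966] [-0.0127 -0.6936  2.2962 -0.0196  0.9371 -1.4953] [ 0.1 -0.2 -2.8] t 20.95
tilt deg 34.5 dir -2.33 jaw [0.0742 0.997  0.0232] 85.74 open 0.344
```

Emit:
move_arm --pt "-1.5 -0.5 0 0 -1" --pt "-1.5 -0.5 0 0 -1" --pt "-1.5 -0.2 0 0 -1" --pt "-1.5 0 0 0 -1" --pt "0 0 0 0 -1"

```text
time_s: 21.45
position: [0.4193, 0.0307, 0.2838]
orientation: [0.039, 0.954, -0.0, 0.298]
wrist_force: [0.9, -0.2, -1.3]
opening: 0.342
```

```bash
python3 st.py
```

```text
[0.4193 0.0307 0.2838] [ 3.940e-02  9.537e-01 -1.000e-04  2.981e-01] [-0.0628 -0.9014  2.3928  0.0139  1.0449 -1.5543] [ 0.9 -0.2 -1.3] t 21.45
tilt deg 34.69 dir -2.38 jaw [0.0752 0.9969 0.0233] 85.69 open 0.342
```

Emit:
move_arm --pt "-1 0 0 0 -1" --pt "-1 0 0 0 -1" --pt "-0.5 0 0 0 -1" --pt "-0.5 0 0 0 -1" --pt "-2 0.1 -1.2 0 -1" --pt "-4 0.2 -2.5 0 -1" --pt "-4 0.2 -2.5 0 -1" --pt "0 0 0 0 -1"

```text
time_s: 22.25
position: [0.3683, 0.0571, 0.2193]
orientation: [0.04, 0.962, -0.008, 0.271]
wrist_force: [-0.5, 0.3, -3.5]
opening: 0.339
```

```bash
python3 st.py
```

```text
[0.3683 0.0571 0.2193] [ 0.0404  0.9617 -0.008   0.2712] [ 0.0608 -1.0223  2.532  -0.0778  1.0877 -1.4091] [-0.5  0.3 -3.5] t 22.25
tilt deg 31.48 dir -4.09 jaw [0.082  0.9966 0.0065] 85.3 open 0.339
```

Emit:
move_arm --pt "-4.8 -0.6 0 0 -1" --pt "-4.8 -0.6 0 0 -1" --pt "-4.8 -0.6 0 0 -1" --pt "-4.8 -0.6 0 0 -1" --pt "0 0 0 0 -1"

```text
time_s: 22.75
position: [0.3225, 0.1001, 0.2278]
orientation: [0.048, 0.971, -0.033, 0.233]
wrist_force: [-0.1, 0.1, -2.1]
opening: 0.344
```

```bash
python3 st.py
```

```text
[0.3225 0.1001 0.2278] [ 0.0478  0.9708 -0.0331  0.2328] [ 0.3264 -1.0235  2.5021 -0.2401  1.2516 -1.1181] [-0.1  0.1 -2.1] t 22.75
tilt deg 27.2 dir -10.9 jaw [ 0.1082  0.9932 -0.0419] 83.78 open 0.344
```

Emit:
move_arm --pt "0 0 0 7.4 -1" --pt "0 0 0 7.4 -1" --pt "0 0 0 7.4 -1" --pt "0 0 0 7.4 -1" --pt "-4.7 -1.5 0 0 -1" --pt "-4.7 -1.5 0 0 -1" --pt "-4.7 -1.5 0 0 -1" --pt "0 0 0 0 -1"

```text
time_s: 23.55
position: [0.3212, 0.0978, 0.2323]
orientation: [-0.2, 0.961, 0.018, 0.188]
wrist_force: [-0.4, -0.6, -2.4]
opening: 0.345
```

```bash
python3 st.py
```

```text
[0.3212 0.0978 0.2323] [-0.2004  0.9614  0.0182  0.1876] [ 0.0613 -1.0234  2.4771  0.0913  1.3196 -1.9267] [-0.4 -0.6 -2.4] t 23.55
tilt deg 21.73 dir 17.32 jaw [-0.3922  0.919  -0.0402] 113.11 open 0.345
```

Emit:
move_arm --pt "-4.7 -1.4 0 0 -1" --pt "-4.7 -1.4 0 0 -1" --pt "-4.7 -1.4 0 0 -1" --pt "-4.7 -1.4 0 0 -1" --pt "0 0 0 0 -1"

```text
time_s: 24.05
position: [0.2903, 0.0914, 0.2421]
orientation: [-0.203, 0.97, 0.013, 0.131]
wrist_force: [0.3, -0.7, -2.9]
opening: 0.339
```

```bash
python3 st.py
```

```text
[0.2903 0.0914 0.2421] [-0.2029  0.9703  0.0133  0.1308] [ 0.0715 -1.0235  2.4447  0.0613  1.4638 -1.9103] [ 0.3 -0.7 -2.9] t 24.05
tilt deg 15.11 dir 17.61 jaw [-0.3973  0.9173 -0.0273] 113.42 open 0.339
```

Emit:
move_arm --pt "-4.7 -1.4 0 0 -1" --pt "-4.7 -1.4 0 0 -1" --pt "-4.7 -1.4 0 0 -1" --pt "-4.7 -1.4 0 0 -1" --pt "-4.7 -1.4 0 0 -1" --pt "-4.7 -1.4 0 0 -1" --pt "0 0 0 0 -1"

```text
time_s: 24.75
position: [0.2379, 0.0862, 0.2682]
orientation: [-0.205, 0.978, 0.003, 0.044]
wrist_force: [1.3, 0.3, -2.8]
opening: 0.341
```

```bash
python3 st.py
```

```text
[0.2379 0.0862 0.2682] [-0.2047  0.9778  0.0028  0.0441] [ 0.1191 -1.0237  2.3883  0.0134  1.6895 -1.8623] [ 1.3  0.3 -2.8] t 24.75
tilt deg 5.07 dir 15.51 jaw [-0.4007  0.9161 -0.0125] 113.62 open 0.341
```

Emit:
move_arm --pt "-4.7 -1.7 0 0 -1" --pt "-4.7 -1.7 0 0 -1" --pt "-3.5 -1.3 0 0 -1" --pt "0 0 0 0 -1" --pt "1 0.3 0 0 -1" --pt "3 1.5 0 0 -1" --pt "3 2 0 0 -1" --pt "0 0 0 0 -1" --pt "0 0 0 0 -1"

```text
time_s: 25.65
position: [0.2832, 0.1167, 0.2836]
orientation: [-0.205, 0.979, -0.003, 0.001]
wrist_force: [-0.1, -0.0, -2.3]
opening: 0.34
```

```bash
python3 st.py
python3 - <<'E'
from h import *
grab("side","11");grab("top","11")
E
```

```text
[0.2832 0.1167 0.2836] [-2.049e-01  9.788e-01 -3.400e-03  8.000e-04] [ 0.2212 -0.7641  2.2508 -0.0069  1.6533 -1.7629] [-0.1 -0.  -2.3] t 25.65
tilt deg 0.4 dir -64.27 jaw [-0.4011  0.916  -0.007 ] 113.65 open 0.34
```

View pics/side11.png

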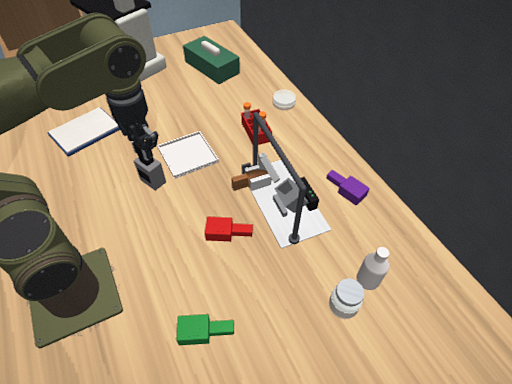

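View pics/top11.png

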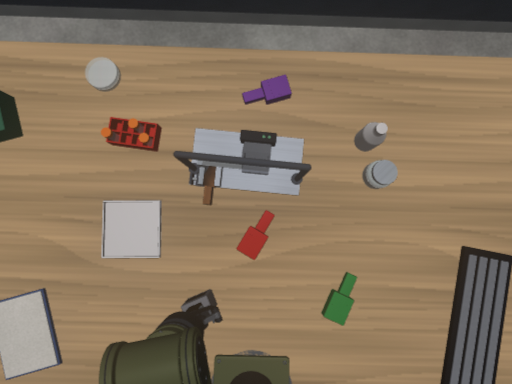

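Tilt is down to 0.4° and the pack hangs upright below the gripper at side (151,173). The wedge and bystanders are in place. I'll carry it over the tray.

Emit:
move_arm --pt "2.6 3.8 0 0 -1" --pt "2.6 3.8 0 0 -1" --pt "2.6 3.8 0 0 -1" --pt "2.6 3.8 0 0 -1" --pt "2.6 3.8 0 0 -1" --pt "2.6 3.8 0 0 -1" --pt "0.2 0 -4 0 -1" --pt "0 0 -4 0 -1" --pt "0 0 -4 0 -1" --pt "0 0 -3 0 -1" --pt "0 0 0 0 -1" --pt "0 0 0 0 -1"

```text
time_s: 26.95
position: [0.4413, 0.3442, 0.1358]
orientation: [-0.204, 0.979, -0.003, 0.003]
wrist_force: [0.1, 0.6, -1.8]
opening: 0.341
```

```bash
python3 st.py
python3 - <<'E'
from h import *
grab("side","12");grab("top","12")
crop("side","12",100,70,240,210,4,"c12s");crop("top","12",70,170,200,290,4,"c12t")
E
```

```text
[0.4413 0.3442 0.1358] [-0.2042  0.9789 -0.0032  0.0027] [ 0.5704  0.0039  1.9424 -0.0085  1.1926 -1.4086] [ 0.1  0.6 -1.8] t 26.95
tilt deg 0.48 dir -38.68 jaw [-0.3998  0.9166 -0.0074] 113.56 open 0.341
```

View pics/c12s.png

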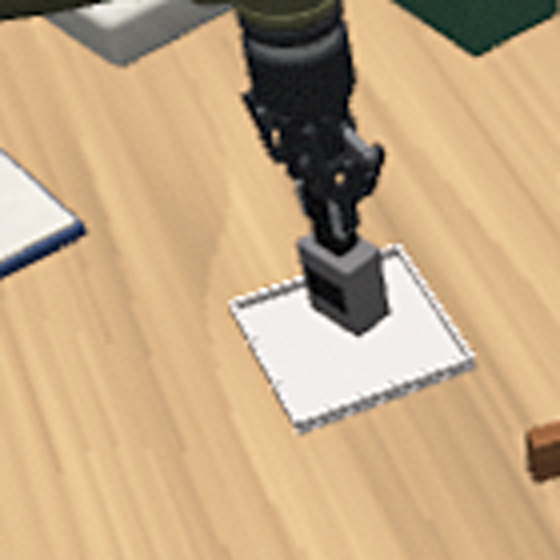

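View pics/c12t.png

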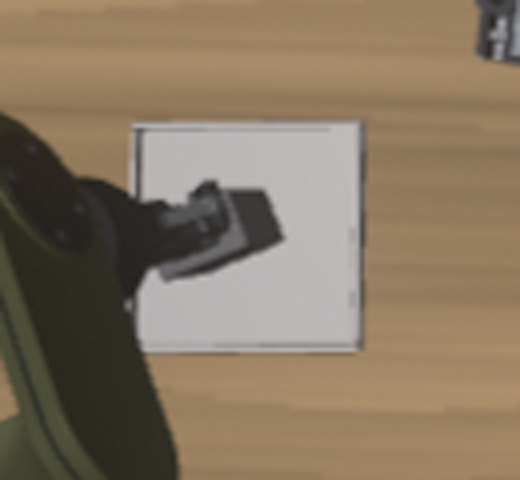

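Run:
```python
from h import *
np.set_printoptions(suppress=True,precision=4)
im,d=load("side","12");P=cloud("side",d)
m=(P[...,0]>.37)&(P[...,0]<.51)&(P[...,1]>.27)&(P[...,1]<.42)&(P[...,2]>.015)&(P[...,2]<.135)
# column-wise lowest point along the visible pack body
q=P[m&(im.max(2)<150)];print(len(q),q.min(0),q.max(0), np.percentile(q[:,2],[1,3,5,50]))
for lo in np.arange(.03,.12,.01):
    s=q[(q[:,2]>lo)&(q[:,2]<lo+.01)]
    if len(s)>3: print(lo.round(3),len(s),s[:,:2].min(0),s[:,:2].max(0),s[:,:2].mean(0))
```

```text
434 [0.4116 0.3091 0.0358] [0.4704 0.3643 0.1348] [0.0389 0.0424 0.0445 0.0892]
0.03 7 [0.4183 0.3169] [0.4618 0.3493] [0.4358 0.3315]
0.04 38 [0.4149 0.3091] [0.4677 0.3582] [0.4384 0.3261]
0.05 43 [0.4131 0.3114] [0.469  0.3589] [0.4393 0.3262]
0.06 42 [0.4129 0.3116] [0.4704 0.3633] [0.4375 0.3283]
0.07 46 [0.4125 0.3111] [0.4679 0.358 ] [0.4374 0.3271]
0.08 45 [0.412  0.3115] [0.4704 0.3578] [0.4373 0.3295]
0.09 43 [0.413  0.3118] [0.4669 0.3598] [0.4385 0.3276]
0.1 62 [0.4116 0.3098] [0.4687 0.3643] [0.4371 0.3296]
0.11 75 [0.4152 0.3111] [0.465  0.3619] [0.4392 0.3345]
```

Emit:
move_arm --pt "0 0 -1 0 -1" --pt "0 0 -1 0 -1" --pt "0 0 -0.6 0 -1" --pt "0 0 -0.3 0 -1" --pt "0 0 0 0 -1" --pt "0 0 0 0 -1"

```text
time_s: 27.65
position: [0.4411, 0.3446, 0.1056]
orientation: [-0.205, 0.979, -0.003, 0.002]
wrist_force: [0.2, 0.2, -2.8]
opening: 0.34
```

```bash
python3 st.py
```

```text
[0.4411 0.3446 0.1056] [-0.2046  0.9788 -0.0034  0.0021] [ 0.5712  0.0386  1.9623 -0.0087  1.1393 -1.408 ] [ 0.2  0.2 -2.8] t 27.65
tilt deg 0.46 dir -46.95 jaw [-0.4004  0.9163 -0.0076] 113.61 open 0.34
```

Emit:
move_arm --pt "0 0 -0.1 0 -1" --pt "0 0 0 0 -1" --pt "0 0 -0.1 0 -1" --pt "0 0 0 0 -1"

```text
time_s: 28.05
position: [0.4412, 0.3447, 0.1038]
orientation: [-0.204, 0.979, -0.003, 0.002]
wrist_force: [-0.0, -0.5, -2.5]
opening: 0.346
```

```bash
python3 st.py
```

```text
[0.4412 0.3447 0.1038] [-0.2045  0.9789 -0.0033  0.0023] [ 0.5711  0.0406  1.9635 -0.0086  1.1355 -1.4079] [-0.  -0.5 -2.5] t 28.05
tilt deg 0.46 dir -42.76 jaw [-0.4003  0.9164 -0.0074] 113.6 open 0.346
```

Not touching yet. I'll go down 1 mm at a time.

Emit:
move_arm --pt "0 0 -0.1 0 -1" --pt "0 0 0 0 -1"

```text
time_s: 28.25
position: [0.4416, 0.3448, 0.1037]
orientation: [-0.205, 0.979, -0.003, 0.003]
wrist_force: [-1.1, -1.1, 3.8]
opening: 0.338
```

Emit:
move_arm --pt "0 0 -0.1 0 -1" --pt "0 0 0 0 -1"

```text
time_s: 28.45
position: [0.4418, 0.3449, 0.1037]
orientation: [-0.205, 0.979, -0.003, 0.003]
wrist_force: [-2.3, -2.9, 9.3]
opening: 0.338
```

Emit:
move_arm --pt "0 0 -0.1 0 -1" --pt "0 0 0 0 -1"

```text
time_s: 28.65
position: [0.442, 0.3449, 0.1037]
orientation: [-0.205, 0.979, -0.003, 0.003]
wrist_force: [-3.0, -4.5, 13.8]
opening: 0.341
```

Emit:
move_arm --pt "0 0 0.2 0 -1" --pt "0 0 0 0 -1" --pt "0 0 0 0 -0.15" --pt "0 0 0 0 0" --pt "0 0 0 0 0.2" --pt "0 0 0 0 0.4" --pt "0 0 0 0 0.4" --pt "0 0 1 0 0.4" --pt "0 0 3 0 0.4" --pt "0 0 4 0 0.4" --pt "0 0 4 0 0.4" --pt "-2 -3 3 0 0.4" --pt "-2 -4 2 0 0.4" --pt "-1 -4 2 0 0.4" --pt "0 -4 2 0 0.4" --pt "0 0 0 0 0.4"

```text
time_s: 30.25
position: [0.3921, 0.192, 0.3176]
orientation: [-0.202, 0.979, -0.003, 0.006]
wrist_force: [0.1, -0.7, 0.4]
opening: 0.698
```

```bash
python3 st.py
python3 - <<'E'
from h import *
grab("side","13");grab("top","13")
crop("side","13",120,80,320,230,4,"c13s");crop("top","13",70,110,330,270,3,"c13t")
E
```

```text
[0.3921 0.192  0.3176] [-0.2023  0.9793 -0.0035  0.0064] [ 0.3377 -0.4156  1.989  -0.0086  1.5565 -1.6405] [ 0.1 -0.7  0.4] t 30.25
tilt deg 0.83 dir -16.82 jaw [-0.3962  0.9181 -0.0094] 113.34 open 0.698
```

View pics/c13s.png

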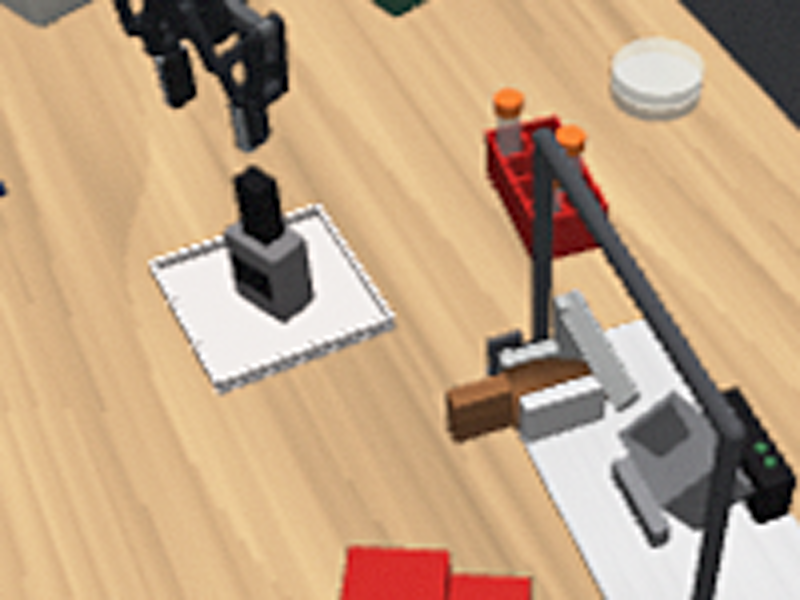

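View pics/c13t.png

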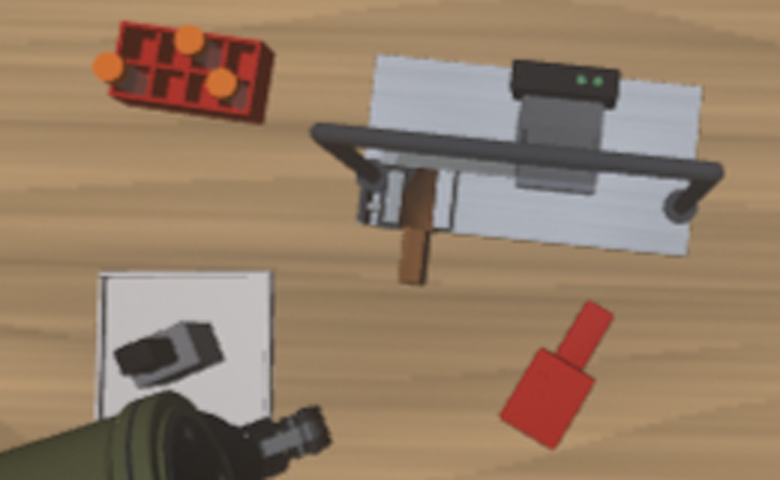

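The side crop shows the pack upright in the tray at (184,142), and the wedge still in the gap with its tail at (240,183). I'll make one numeric check, then hand in.

Run:
```python
from h import *
np.set_printoptions(suppress=True,precision=4)
c0=np.array([.642,.0295]);yaw=np.radians(-3.8);R=np.array([[np.cos(yaw),np.sin(yaw)],[-np.sin(yaw),np.cos(yaw)]])
med=lambda P,b:np.median(P[(P[...,0]>b[0])&(P[...,0]<b[1])&(P[...,1]>b[2])&(P[...,1]<b[3])&(P[...,2]>b[4])],axis=0)
for t in("0","13"):
    im,d=load("side",t);P=cloud("side",d);L=(P[...,:2]-c0)@R.T
    m=(P[...,2]>.049)&(P[...,2]<.058)&(L[...,0]>-.08)&(L[...,0]<-.045)&(L[...,1]>.088)&(L[...,1]<.14)&(im.min(2)>130)
    print(t,"catch top y",L[m][:,1].min(),L[m][:,1].max())
    for nm,b in dict(jar=(.55,.67,-.4,-.27,.07),bottle=(.64,.76,-.36,-.24,.1),rack=(.64,.78,.25,.44,.02)).items(): print(nm,med(P,b))
    if t=="13":
        q=P[(P[...,0]>.38)&(P[...,0]<.5)&(P[...,1]>.29)&(P[...,1]<.41)&(P[...,2]>.02)&(P[...,2]<.2)];print("pack top z",q[:,2].max())
print(ctrl.finish_job())
```

```text
0 catch top y 0.09758936258521653 0.11175139726984532
jar [ 0.6047 -0.3398  0.0892]
bottle [ 0.7003 -0.3125  0.1171]
rack [0.6898 0.357  0.0465]
13 catch top y 0.1120337467613068 0.12756314669319851
jar [ 0.6046 -0.3396  0.0891]
bottle [ 0.7004 -0.313   0.1167]
rack [0.6899 0.3548 0.0469]
pack top z 0.1411009247750552
the job is handed in; nothing more can be done
None
```

The pack is standing upright in the white tray, and the wedge alone is holding the catch open. I handed the job in at about 30 s of the 72 s allowed.

I pushed the wedge in thin end first and let go. The moves have no tilt number, so I tilted the tool by pushing it against the end of the arm's reach. I then pulled the pack out along its own axis and took the tilt off the same way at the inner end of the reach. I lowered the pack until the force showed it touching the tray floor, then let go.

**Last checks**
- **Catch:** its block moved about 14.5 to 16 mm, and the pack is free from 12 mm.
- **Pack:** its top is at z = 0.141 m against 0.139 m expected for standing on the tray floor. It looks upright in both views.
- **Bystanders:** the jar and wash bottle read within 0.5 mm of their first positions. The rack reads within 2.3 mm, which is probably measuring noise, and I never went near it.
- **Robot:** the gripper was empty, clear and about 0.3 m up.

**One doubt:** while tilting, joint 3 briefly read 0.0246 rad and joint 2 about -1.024 rad. The stated ends are 0.03 and -1.02, rounded. Both joints seemed to be stopped at the controller's own limits there, but I could not confirm the exact values.

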